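# Set up the coddled eggs and start the pull timer

## Task

Pack all the egg coddlers into the round pan honeycomb fashion: one in the middle of the pan and the others close round it, every one upright and flat on the pan's floor. When they are all in, pull the timer's sprung handle straight out to its stop, hold it there for about half a second, and let it run fully home. Leave the tin, mugs, glass and salt shaker where they stand.

Things in the scene. Friction and masses are not known exactly. Their poses are not given: they have to be found in the camera images.
- coddler_1_mid (a point): one of up to seven identical egg coddlers (some may be absent): round white china cup 54 mm in diameter, foot narrowed to 44 mm, with a steel lid whose upper face is 47 mm above the foot and carries an upright plain steel knob 22 mm in diameter and 30 mm high; 76 mm high in all, about 0.14 kg, stands on the worktop. This point is its centre, 38 mm above its underside (knob top is 38 mm higher, lid 9 mm higher); z points up through the knob
- coddler_2_mid (a point): one of up to seven identical egg coddlers (some may be absent): round white china cup 54 mm in diameter, foot narrowed to 44 mm, with a steel lid whose upper face is 47 mm above the foot and carries an upright plain steel knob 22 mm in diameter and 30 mm high; 76 mm high in all, about 0.14 kg, stands on the worktop. This point is its centre, 38 mm above its underside (knob top is 38 mm higher, lid 9 mm higher); z points up through the knob
- coddler_3_mid (a point): one of up to seven identical egg coddlers (some may be absent): round white china cup 54 mm in diameter, foot narrowed to 44 mm, with a steel lid whose upper face is 47 mm above the foot and carries an upright plain steel knob 22 mm in diameter and 30 mm high; 76 mm high in all, about 0.14 kg, stands on the worktop. This point is its centre, 38 mm above its underside (knob top is 38 mm higher, lid 9 mm higher); z points up through the knob
- coddler_4_mid (a point): one of up to seven identical egg coddlers (some may be absent): round white china cup 54 mm in diameter, foot narrowed to 44 mm, with a steel lid whose upper face is 47 mm above the foot and carries an upright plain steel knob 22 mm in diameter and 30 mm high; 76 mm high in all, about 0.14 kg, stands on the worktop. This point is its centre, 38 mm above its underside (knob top is 38 mm higher, lid 9 mm higher); z points up through the knob
- coddler_5_mid (a point): one of up to seven identical egg coddlers (some may be absent): round white china cup 54 mm in diameter, foot narrowed to 44 mm, with a steel lid whose upper face is 47 mm above the foot and carries an upright plain steel knob 22 mm in diameter and 30 mm high; 76 mm high in all, about 0.14 kg, stands on the worktop. This point is its centre, 38 mm above its underside (knob top is 38 mm higher, lid 9 mm higher); z points up through the knob
- coddler_6_mid (a point): one of up to seven identical egg coddlers (some may be absent): round white china cup 54 mm in diameter, foot narrowed to 44 mm, with a steel lid whose upper face is 47 mm above the foot and carries an upright plain steel knob 22 mm in diameter and 30 mm high; 76 mm high in all, about 0.14 kg, stands on the worktop. This point is its centre, 38 mm above its underside (knob top is 38 mm higher, lid 9 mm higher); z points up through the knob
- coddler_7_mid (a point): one of up to seven identical egg coddlers (some may be absent): round white china cup 54 mm in diameter, foot narrowed to 44 mm, with a steel lid whose upper face is 47 mm above the foot and carries an upright plain steel knob 22 mm in diameter and 30 mm high; 76 mm high in all, about 0.14 kg, stands on the worktop. This point is its centre, 38 mm above its underside (knob top is 38 mm higher, lid 9 mm higher); z points up through the knob
- fish_tin: bystander: low closed food tin, 86 mm across, 40 mm high, standing among the coddlers; origin at the centre of its underside
- dark_mug: bystander: dark mug, 79 mm across, 96 mm high, at the back; origin under its centre
- light_mug: bystander: lighter mug, 87 mm across, 96 mm high, at the back; origin under its centre
- shaker: bystander: salt shaker, 44 mm across, 90 mm high, at the back; origin under its centre
- water_glass: bystander: small glass, 51 mm across, 59 mm high, at the back; origin under its centre
- pan: round flat-bottomed steel pan that does not move: 172 mm inside diameter, wall 3 mm, 40 mm high, floor 4 mm thick (inner floor 4 mm above the worktop), two loop lugs on its outside along its x axis reaching 116 mm from the centre. Seven coddlers just fit: one in the middle and six round it at a pitch of 56 to 57 mm (gaps about 2.5 mm). Origin at the centre of its underside, on the worktop
- timer: clockwork pull timer that does not move: white case 110 mm wide (y), 86 mm high, with a round dial on top and a black stirrup handle in front; origin on the worktop under the middle of the handle's crossbar at rest, 50 mm in front of the case, which lies behind it (local x from 50 to 138 mm); local -x points out of the front, the way the handle is pulled
- pull_bar (a point): middle of the stirrup handle's crossbar: a level black bar 13 mm thick and 80 mm long (along the timer's y), 60 mm above the worktop and, at rest, 50 mm in front of the case; two thin rods 36 mm either side of its middle join it to the case, between them it is free to be gripped from above. Axes as the timer's; moves with the handle
- pull (a joint): how far the handle is drawn out, m: 0 at rest, 0.05 at its stop; a spring draws it back (about 3 N at rest, 8 N at the stop, plus damping of 30 N per m/s), so it runs home within two seconds once let go
Things that resemble listed ones, but are neither listed nor needed, are in the scene too. Leave any green or pink look-alike of the part that bears coddler_6_mid alone.

How it is judged:
By the outcome, as a careful person would: the job done as asked, in the order asked, and still so for the second after the job is handed in, with the robot touching nothing.
Of coddler_1, coddler_2, coddler_3, coddler_4, coddler_5, coddler_6, coddler_7 only 5 to 7 are there at a start; the rules pass over those that are not, and their reading is None.
At some moment in a run one of coddler_1, coddler_2, coddler_3, coddler_4, coddler_5, coddler_6, coddler_7 may be knocked a few centimetres aside while the robot is not near it.
It also fails if it takes over 210 s, if anything falls off the work surface, if the arm or the gripper's body presses on something with over 40 N, if the wrist force passes 120 N, or if a joint passes its speed limit or range.

## Robot

A 7-joint arm with a two-finger parallel gripper is mounted at the origin on a cart in front of the work surface, level with it; the furniture and walls round the work are solid. World frame = base frame: x ahead of the robot, y to its left, z up, the work surface at z = 0. Lengths are in m, angles in rad, forces in N, time in s.
With the tool pointing down it reaches from about 0.35 to 0.9 m from the base axis. Payload 7.2 kg.
Tool frame: the origin (TCP) lies midway between the tips of the shut fingers; the grasp point (between the pads) lies 19 mm behind it (manip.hold_point_z is the z of the grasp point in the tool frame, in m); z points along the fingers, y is the line along which they close (so a half turn about z gives the same grasp; the last joint's range is limited). The gripper opens to 85 mm and grips with 20 to 120 N. Pads are 22 mm wide; open, the fingers measure 114 mm over their backs; the gripper's body (76 mm by 85 mm) begins 54 mm behind the grasp point. The pads swing forward as they close: fully open they stand 13 mm farther back than shut.
Start: joints at [1.244, 0.411, -0.013, 1.596, 0.006, 1.134, -0.082], TCP at [0.16, -0.604, 0.231] pointing down, gripper open.
Joint ranges: [-2.95, 2.95], [-0.29, 1.99], [-1.47, 1.44], [0.14, 2.54], [-1.03, 4.17], [0.13, 1.85], [-2.86, 2.86]. Speed limits (rad/s): [2.39, 2.39, 3.01, 3.01, 3.14, 3.14, 3.14].

## Interface

Orientations are given as a rotation vector (axis times angle).
In Python, from workcell import get_state, eyes, job, manip gives the robot as it stands.
- The arm moves only by the shell command python3 -m jog 'ROWS' [OPENING] [FORCE]. ROWS is JSON, a list that holds one entry, the list of rows, each a list of 6 numbers: the shift along the world's x, y, z in units of 50 mm (1.0 is 50 mm), then the turn, a rotation vector about the world's x, y, z in rad. In form: [[[dx, dy, dz, wx, wy, wz], ...]]. A call has 1 to 5 rows; each row shifts and turns the commanded pose from where the row before left it; what a row does not reach is not made up. A row lasts 1/10 s, in which the tool goes at most 50 mm and 8.59 degrees, less where a joint would pass 70% of its speed; a pose out of reach is approached as far as the arm can. A call is refused whole if a number of a shift passes 1 or a number of a turn 0.15, either way. A call with a gripper value outside its range is refused whole. OPENING is the opening, from 0 (shut) to 1 (fully open), set as the call begins (- or left out, the last holds). The fingers move at their own pace and stop on an object; FORCE is the grip in N (left out, the last holds). Time passes only in rows, so rows that do not move let the fingers close. It gives the time, the measured TCP pose, the force, the opening and the grip force at its end, in the units of the state.
- get_state(): the state, without advancing time (a new reading comes with each control period).
- eyes.camera(name): name is "side" or "top" or "wrist"; returns (picture, depth): 420x560x3 uint8, red, green, blue; 420x560 float32, m along the optical axis (not along the pixel's ray), 0 where there is no reading.
- eyes.camera_params(name): a dict with "fx", "fy", "cx", "cy" (pixels), "R" (3x3) and "t" (3): a world point X has camera coordinates R X + t; the wrist camera has in their place "hand_eye" (4x4, takes a point from camera to tool coordinates, whose origin is the TCP and whose axes are the flange's). Camera axes: x right, y down, z forward; pixel columns grow to the right and rows downward; lengths in m; the calibration is good to about 2 mm. A picture is of the moment at which its call begins: read the wrist's pose just before it. camera_params takes no time and is no camera call.
- job.hand_in(): hands the job in; it is judged then, once.
The state is a dict: "clock": time; "joints": joint angles; "qd": joint speeds; "joint_efforts": joint torques, N m; "position": TCP position; "tool_rot": TCP orientation; "ft_force": force on the tool from outside, world axes, zero at the start; "torque": the same for the moment, N m; "grip_width": opening from 0.0 (shut) to 1.0 (fully open); "grasp_force": force on a finger pad.
Only numpy, scipy, OpenCV 4.12 (cv2) and the standard library are available. Lean on these libraries where they do the work, as an engineer would, in place of code of your own. Each camera call takes 0.05 s, during which the arm holds its last target. There are 200 camera calls.

## Working session

There is one attempt and no reset: what is moved stays moved. The work goes in short steps, Python scripts to look and compute and a shell command to move; the robot and the scene stay as the last step left them, time stands still between calls to the robot, and variables do not carry over. Pictures are saved under pics/ and viewed, at most 14 in all, crops included, and the job is handed in when it is done.

```bash
mkdir -p pics; ls
cat > h.py <<'E'
import numpy as np, cv2
from workcell import get_state, eyes, job, manip
def snap(n):
    s=get_state(); im,d=eyes.camera(n); p=eyes.camera_params(n)
    if n=='wrist':
        T=np.eye(4); T[:3,:3]=cv2.Rodrigues(np.array(s['tool_rot'],float))[0]; T[:3,3]=s['position']; T=T@np.array(p['hand_eye'])
    else:
        T=np.eye(4); R=np.array(p['R']); T[:3,:3]=R.T; T[:3,3]=-R.T@np.array(p['t'])
    v,u=np.mgrid[:d.shape[0],:d.shape[1]]
    P=np.stack([(u-p['cx'])/p['fx']*d,(v-p['cy'])/p['fy']*d,d],-1)@T[:3,:3].T+T[:3,3]
    P[d==0]=np.nan
    return im,d,P
def save(n,im): cv2.imwrite('pics/'+n+'.png',np.ascontiguousarray(im[...,::-1]))
E
python3 - <<'E'
from h import *
print(get_state(), manip.hold_point_z)
for n in('top','side'):
    im,d,P=snap(n); save(n+'0',im); np.savez(n+'0.npz',im=im,P=P)
E
```

```text
pics
{'clock': 0.0, 'joints': array([ 1.24380765,  0.41188917, -0.01271895,  1.59706818,  0.00559105,
        1.13431123, -0.08220904]), 'qd': array([-5.87062092e-04, -7.60541902e-05, -2.69209820e-05,  5.64894101e-04,
        1.61470098e-04,  1.41786555e-03, -5.93440049e-04]), 'joint_efforts': array([-4.26925935e-04, -6.00631714e+01,  6.81672972e-01, -2.99406195e+01,
        1.37032705e-02,  1.09288632e-02, -4.78708699e-06]), 'position': array([ 0.15977749, -0.60370137,  0.23044985]), 'tool_rot': array([-3.11372972e+00, -4.05191673e-01,  4.96578815e-04]), 'ft_force': array([0.12157374, 0.13304957, 0.4720509 ]), 'torque': array([-0.00982788,  0.00446101, -0.00031272]), 'grasp_force': 0.0, 'grip_width': 0.9996422386305326} -0.0187
```

View pics/top0.png

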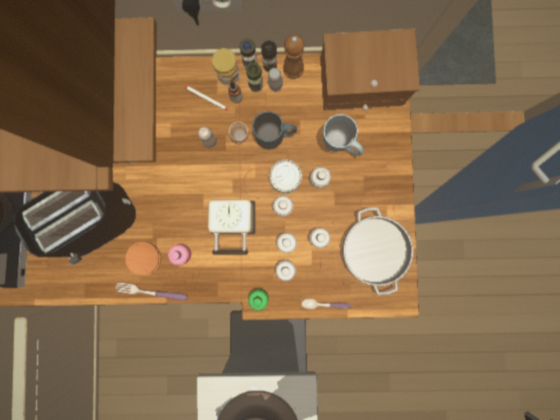

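View pics/side0.png

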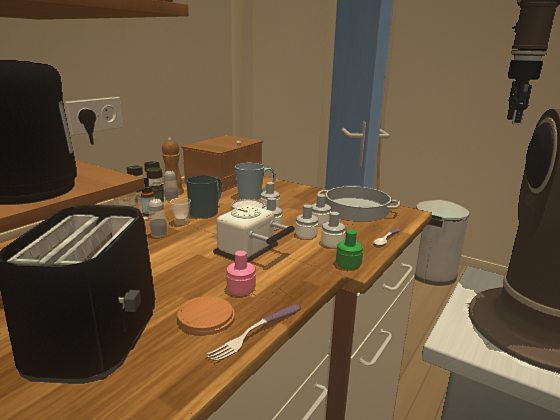

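```bash
cat > det.py <<'E'
from h import *
def blobs(P,im,z0,z1,amin=15):
    m=((P[...,2]>z0)&(P[...,2]<z1)).astype(np.uint8)
    n,l,st,c=cv2.connectedComponentsWithStats(m)
    for i in range(1,n):
        if st[i,4]>amin:
            q=P[l==i]; 
            print(c[i].round(),st[i,4],'xy',np.median(q[:,:2],0).round(4),'mid',((q.min(0)+q.max(0))/2)[:2].round(4),'ext',np.ptp(q,axis=0)[:2].round(3),'z',np.median(q[:,2]).round(4),'rgb',im[l==i].mean(0).round())
E
python3 - <<'E'
from det import *
f=np.load('top0.npz');im,P=f['im'],f['P']
for z in((.069,.085),(.03,.045),(.052,.066),(.085,.105)): print(z); blobs(P,im,*z)
E
```

```text
(0.069, 0.085)
[431.  35.] 111 xy [ 1.029  -0.4687] mid [ 1.0339 -0.4726] ext [0.018 0.085] z 0.0772 rgb [106.  92.  72.]
[311.  35.] 88 xy [ 1.0401 -0.1611] mid [ 1.0399 -0.1584] ext [0.004 0.072] z 0.0769 rgb [111.  95.  76.]
[222.  37.] 419 xy [1.0399 0.0706] mid [1.0399 0.0678] ext [0.006 0.354] z 0.077 rgb [109.  95.  76.]
[249.  56.] 41 xy [0.9844 0.0013] mid [0.9906 0.0035] ext [0.019 0.036] z 0.0753 rgb [132. 121.  98.]
[269.  58.] 41 xy [ 0.9782 -0.0508] mid [ 0.981  -0.0509] ext [0.013 0.037] z 0.0762 rgb [94. 82. 67.]
[294.  61.] 59 xy [ 0.9676 -0.1154] mid [ 0.9732 -0.1148] ext [0.022 0.039] z 0.0762 rgb [99. 70. 45.]
[228.  72.] 38 xy [0.9436 0.0562] mid [0.9508 0.0583] ext [0.02 0.04] z 0.0734 rgb [150. 117.  64.]
[274.  76.] 70 xy [ 0.9283 -0.063 ] mid [ 0.9353 -0.0632] ext [0.03  0.031] z 0.0806 rgb [140. 125. 107.]
[254.  79.] 39 xy [ 0.9228 -0.0116] mid [ 0.9282 -0.0109] ext [0.019 0.037] z 0.0759 rgb [117. 112.  82.]
[325.  88.] 16 xy [ 0.8958 -0.1944] mid [ 0.8952 -0.1945] ext [0.035 0.002] z 0.077 rgb [88. 62. 41.]
[233.  88.] 48 xy [0.9024 0.0432] mid [0.9054 0.
[... 9616 characters left out ...]
526. 197.] 143 xy [ 0.5992 -0.6769] mid [ 0.6066 -0.6884] ext [0.078 0.06 ] z 0.0945 rgb [77. 80. 82.]
[108. 223.] 251 xy [0.5547 0.3421] mid [0.5655 0.3812] ext [0.166 0.122] z 0.095 rgb [57. 44. 35.]
[ 64. 204.] 125 xy [0.6066 0.4661] mid [0.6054 0.4696] ext [0.066 0.102] z 0.0964 rgb [97. 88. 77.]
[228. 215.] 864 xy [0.5723 0.0574] mid [0.5713 0.0573] ext [0.074 0.098] z 0.0878 rgb [229. 231. 213.]
[ 85. 218.] 83 xy [0.5702 0.4131] mid [0.5696 0.419 ] ext [0.041 0.065] z 0.0956 rgb [95. 84. 71.]
[ 61. 234.] 48 xy [0.5334 0.4789] mid [0.532  0.4722] ext [0.029 0.035] z 0.096 rgb [94. 83. 72.]
[ 79. 258.] 25 xy [0.472  0.4264] mid [0.4709 0.4286] ext [0.022 0.015] z 0.0997 rgb [87. 71. 57.]
```

The top view shows five white coddlers, at pixels (320,177), (283,205), (286,242), (319,237) and (285,271). All have 20 mm knobs with tops at z≈0.076. The green (258,300) and pink (179,255) ones are look-alikes, and the white disc at (285,175) is the fish tin (86 mm). The pan is at (377,250), and the timer is at (230,215) with its bar at (230,252). The side view agrees.

```bash
cat >> det.py <<'E'
from scipy.optimize import least_squares
def circ(q,r0=None):
    c=q.mean(0)
    f=(lambda p:np.hypot(*(q-p[:2]).T)-(r0 or p[2]))
    s=least_squares(f,[*((q.max(0)+q.min(0))/2),r0 or .088],loss='soft_l1',f_scale=.002)
    return s.x, np.sqrt(np.mean(s.fun**2))
def pan(P,c0=(0.475,-0.323)):
    z=P[...,2]; r=np.hypot(P[...,0]-c0[0],P[...,1]-c0[1])
    a=P[(z>.036)&(z<.044)&(r<.094)&(r>.080)][:,:2]; print('rim',circ(a),len(a))
    b=P[(z>.012)&(z<.034)&(r<.089)&(r>.080)][:,:2]; print('wall',circ(b) if len(b)>20 else 0,len(b))
    print('floor z',np.nanmedian(z[r<.06]))
def knobs(P,im):
    m=((P[...,2]>.070)&(P[...,2]<.086)&(P[...,0]>.33)&(P[...,0]<.72)&(P[...,1]<-.03)&(P[...,1]>-.45)).astype(np.uint8)
    n,l,st,c=cv2.connectedComponentsWithStats(m)
    for i in range(1,n):
        if st[i,4]>20:
            q=P[l==i];k=circ(q[:,:2],None if 0 else None) if 0 else None
            (cx,cy),r=cv2.minEnclosingCircle(q[:,:2].astype(np.float32))
            print(c[i].round(),st[i,4],'mean',q[:,:2].mean(0).round(4),'circ',np.round([cx,cy,r],4),'z',np.median(q[:,2]).round(4))
def timer(P,im):
    m=(P[...,2]>.052)&(P[...,2]<.070)&(im.sum(-1)<160)&(P[...,0]>.36)&(P[...,0]<.52)&(P[...,1]>-.02)&(P[...,1]<.13)
    q=P[m]
    if len(q)<20: return
    (c,wh,a)=cv2.minAreaRect((q[:,:2]*1000).astype(np.float32)); print('bar',np.round(c,1),np.round(wh,1),a,'z',np.median(q[:,2]),np.percentile(q[:,2],95))
E
python3 - <<'E'
from det import *
f=np.load('top0.npz');im,P=f['im'],f['P']
pan(P);knobs(P,im);timer(P,im)
cv2.imwrite('pics/crop1.png',cv2.resize(np.ascontiguousarray(im[160:310,180:420,::-1]),None,fx=3,fy=3,interpolation=cv2.INTER_CUBIC))
E
python3 -m jog '[[[0.5,0.45,0,0,0,-0.13],[1,0.88,0,0,0,-0.128],[1,0.88,0,0,0,0],[1,0.88,0,0,0,0],[1,0.88,0,0,0,0]]]' 0.6 40
python3 -m jog '[[[1,0.9,0.2,0,0,0],[0.6,0.9,0.2,0,0,0],[0,0,0,0,0,0],[0,0,0,0,0,0]]]'
```

```text
rim (array([ 0.47707787, -0.32420135,  0.08762987]), np.float64(0.001446874881782201)) 404
wall (array([ 0.47703484, -0.32316198,  0.08687682]), np.float64(0.0006739424330492033)) 258
floor z 0.0041662105949014094
[322. 174.] 59 mean [ 0.6734 -0.1797] circ [ 0.6737 -0.1799  0.0112] z 0.0764
[283. 204.] 57 mean [ 0.599  -0.0789] circ [ 0.5989 -0.0788  0.0106] z 0.0754
[321. 237.] 61 mean [ 0.513  -0.1741] circ [ 0.513  -0.1742  0.0109] z 0.0752
[286. 242.] 57 mean [ 0.5017 -0.087 ] circ [ 0.5018 -0.0872  0.0106] z 0.0756
[285. 271.] 59 mean [ 0.4295 -0.0825] circ [ 0.4293 -0.0825  0.0109] z 0.0757
clock: 0.6
position: [0.3362, -0.4479, 0.2311]
tool_rot: [-3.141, -0.001, 0.0]
ft_force: [0.6, -0.9, 0.1]
grip_width: 0.599
grasp_force: 0.0
clock: 1.0
position: [0.3999, -0.3744, 0.2477]
tool_rot: [3.142, 0.006, -0.0]
ft_force: [-0.2, -0.9, -0.7]
grip_width: 0.6
grasp_force: 0.0
```

View pics/crop1.png

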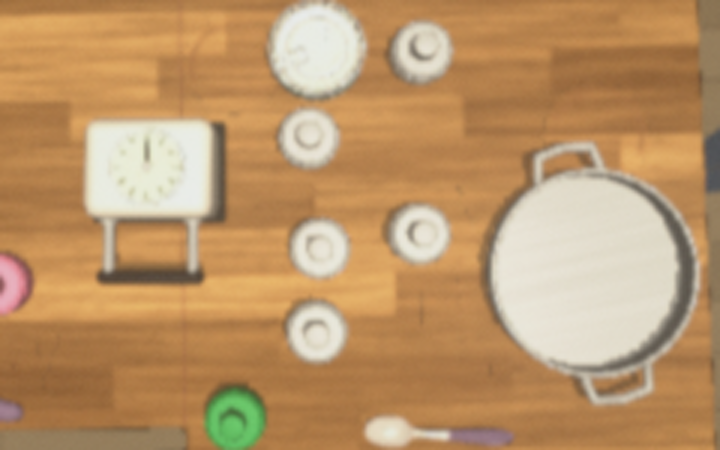

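Crop confirms five white coddlers with knobs at crop pixels (425,45), (308,135), (424,232), (320,247) and (316,332). The tin at (317,48) has no knob. Next I check with the wrist camera from nearer.

```bash
python3 -m jog '[[[0.7,0.7,0.7,0,0,0],[0.7,0.7,0.7,0,0,0],[0,0.6,0.6,0,0,0],[0,0,0,0,0,0],[0,0,0,0,0,0]]]'
python3 - <<'E'
from det import *
im,d,P=snap('wrist'); save('w1',im); print(get_state()['position'],get_state()['tool_rot'])
pan(P);knobs(P,im)
E
```

```text
clock: 1.5
position: [0.4561, -0.2891, 0.3356]
tool_rot: [3.14, -0.001, 0.0]
ft_force: [-0.5, 0.0, -0.7]
grip_width: 0.602
grasp_force: 0.0
[ 0.45548596 -0.28960722  0.33468543] [ 3.14113806e+00 -2.76283888e-03 -2.07428404e-03]
rim (array([ 0.47671387, -0.32420619,  0.08743906]), np.float64(0.0014079483804696079)) 2167
wall (array([ 0.47637435, -0.32441274,  0.0856094 ]), np.float64(0.00027009990354582674)) 1451
floor z 0.39335733766126646
[65. 21.] 471 mean [ 0.5988 -0.0805] circ [ 0.5989 -0.0798  0.0111] z 0.0757
[171. 112.] 359 mean [ 0.513  -0.1751] circ [ 0.5126 -0.1743  0.0111] z 0.0759
[ 89. 123.] 374 mean [ 0.502 -0.088] circ [ 0.5019 -0.087   0.0113] z 0.0758
[ 96. 189.] 322 mean [ 0.4302 -0.0837] circ [ 0.4294 -0.0828  0.0112] z 0.0757
```

View pics/w1.png

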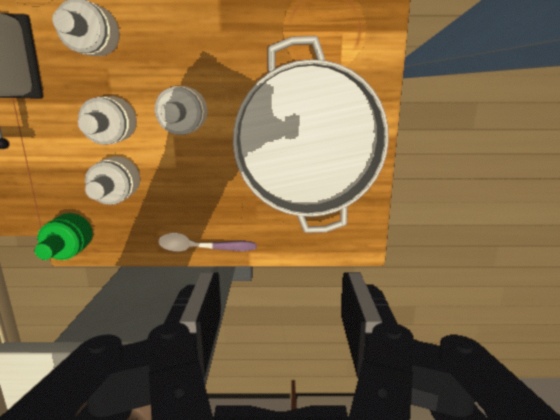

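The wrist view matches the top camera within 1 mm: pan centre is (0.4765,-0.3243) and knob A is (0.513,-0.1745). First pick is A, for the middle.

```bash
cat > go.py <<'E'
import sys; from h import *
s=get_state(); t=np.array(list(map(float,sys.argv[1:4]))); print('d',((t-s['position'])/.05).round(3),'pos',s['position'].round(4),'rot',np.round(s['tool_rot'],3),'F',s['ft_force'].round(1),'grip',s['grip_width'],s['grasp_force'])
E
python3 -m jog '[[[0.23,0.46,-0.8,0,0,0],[0.23,0.46,-0.9,0,0,0],[0.23,0.46,-0.9,0,0,0],[0.23,0.46,-0.9,0,0,0],[0.23,0.46,-0.8,0,0,0]]]' 0.5 40 >/dev/null
python3 -m jog '[[[0,0,0,0,0,0],[0,0,0,0,0,0],[0,0,0,0,0,0],[0,0,0,0,0,0]]]'
python3 go.py 0.513 -0.1745 0.052
```

```text
clock: 2.45
position: [0.5133, -0.1773, 0.1264]
tool_rot: [3.14, -0.003, 0.003]
ft_force: [-0.3, -0.1, 0.4]
grip_width: 0.498
grasp_force: 0.0
d [-0.006  0.056 -1.489] pos [ 0.5133 -0.1773  0.1264] rot [ 3.14e+00 -3.00e-03  3.00e-03] F [-0.3 -0.1  0.4] grip 0.4977826523658855 0.0
```

```bash
python3 -m jog '[[[0,0.056,-0.5,0,0,0],[0,0,-0.5,0,0,0],[0,0,-0.49,0,0,0],[0,0,0,0,0,0],[0,0,0,0,0,0]]]' 
python3 -m jog '[[[0,0,0,0,0,0],[0,0,0,0,0,0],[0,0,0,0,0,0],[0,0,0,0,0,0],[0,0,0,0,0,0]]]' 0 40
python3 -m jog '[[[0,0,0,0,0,0],[0,0,0,0,0,0]]]'
python3 -m jog '[[[0,0,0.2,0,0,0],[0,0,0.5,0,0,0],[0,0,0.7,0,0,0],[0,0,0.7,0,0,0],[0,0,0,0,0,0]]]'
python3 go.py 0.4765 -0.3243 0.17
```

```text
clock: 2.95
position: [0.5134, -0.1733, 0.0517]
tool_rot: [3.141, -0.0, 0.001]
ft_force: [0.9, 0.7, 0.1]
grip_width: 0.499
grasp_force: 0.0
clock: 3.45
position: [0.5143, -0.1732, 0.0525]
tool_rot: [3.14, 0.001, 0.005]
ft_force: [-1.1, -0.5, 7.3]
grip_width: 0.243
grasp_force: 39.2
clock: 3.65
position: [0.5143, -0.1732, 0.0525]
tool_rot: [3.14, 0.001, 0.005]
ft_force: [-0.7, -0.9, 7.3]
grip_width: 0.243
grasp_force: 39.2
clock: 4.15
position: [0.5159, -0.173, 0.1613]
tool_rot: [3.139, 0.001, 0.013]
ft_force: [0.5, 0.5, -1.1]
grip_width: 0.243
grasp_force: 39.4
d [-0.789 -3.026  0.175] pos [ 0.5159 -0.173   0.1613] rot [3.139e+00 1.000e-03 1.300e-02] F [ 0.5  0.5 -1.1] grip 0.24332133985443724 39.367454051971436
```

```bash
python3 -m jog '[[[-0.1,-0.3,0,0,0,0],[-0.15,-0.6,0,0,0,0],[-0.15,-0.7,0,0,0,0],[-0.15,-0.7,0,0,0,0],[-0.15,-0.5,0,0,0,0]]]' >/dev/null
python3 -m jog '[[[-0.07,-0.23,0,0,0,0],[0,0,0,0,0,0],[0,0,0,0,0,0],[0,0,0,0,0,0]]]'
python3 go.py 0.4775 -0.3243 0.0575
python3 - <<'E'
from det import *
im,d,P=snap('wrist'); save('w2',im); pan(P); knobs(P,im)
print(get_state()['position'],get_state()['ft_force'])
im,d,P=snap('top'); save('t2',im); knobs(P,im)
E
```

```text
clock: 5.05
position: [0.4755, -0.3219, 0.1558]
tool_rot: [-3.141, -0.005, -0.0]
ft_force: [0.9, -0.1, -2.0]
grip_width: 0.242
grasp_force: 39.3
d [ 0.04  -0.049 -1.965] pos [ 0.4755 -0.3219  0.1558] rot [-3.141 -0.005 -0.   ] F [ 0.9 -0.1 -2. ] grip 0.24234811029286613 39.31471109390259
rim (array([ 0.47709601, -0.32428537,  0.08719908]), np.float64(0.0013789522363396737)) 4847
wall (array([ 0.4764493 , -0.3242959 ,  0.08562078]), np.float64(0.00029760713801322175)) 3704
floor z 0.20333859792184286
[ 0.47548815 -0.32207031  0.1558202 ] [-0.2960364   0.75524865 -0.77105645]
[322. 174.] 59 mean [ 0.6734 -0.1798] circ [ 0.674  -0.1801  0.011 ] z 0.0754
[282. 204.] 58 mean [ 0.5989 -0.0789] circ [ 0.5992 -0.0788  0.0107] z 0.0753
[286. 242.] 57 mean [ 0.5017 -0.087 ] circ [ 0.5018 -0.0871  0.0105] z 0.0755
[285. 271.] 59 mean [ 0.4296 -0.0829] circ [ 0.4291 -0.0827  0.0108] z 0.0756
```

View pics/w2.png

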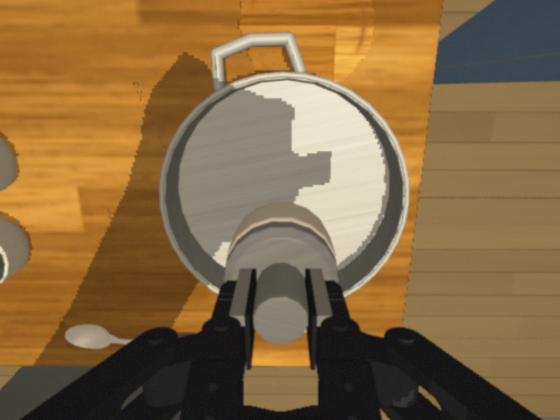

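The coddler is held upright over the pan. The lid front edge is at (280,215) and the knob top at (281,315). I'll lower it.

```bash
cat >> det.py <<'E'
def held(P,s):
    p=s['position']; z=P[...,2]-p[2]
    m=(np.hypot(P[...,0]-p[0],P[...,1]-p[1])<.02)&(z>.016)&(z<.030)
    q=P[m]
    if len(q)>30:
        (x,y),r=cv2.minEnclosingCircle(q[:,:2].astype(np.float32)); print('heldknob',np.round([x,y,r],4),'minus tcp',np.round([x-p[0],y-p[1],np.median(q[:,2])-p[2]],4),len(q))
    m=(np.hypot(P[...,0]-p[0],P[...,1]-p[1])<.032)&(z>-.016)&(z<.004); q=P[m]
    if len(q)>100:
        b=np.linalg.lstsq(np.c_[q[:,:2],np.ones(len(q))],q[:,2],rcond=None)[0]; print('lid tilt deg',np.degrees(b[:2]).round(1),'z-tcp',np.median(q[:,2])-p[2],len(q))
E
python3 -m jog '[[[0.03,-0.045,-0.3,0,0,0],[0,0,-0.5,0,0,0],[0,0,-0.5,0,0,0],[0,0,-0.3,0,0,0],[0,0,0,0,0,0]]]' 
python3 -m jog '[[[0,0,-0.15,0,0,0],[0,0,-0.1,0,0,0],[0,0,0,0,0,0],[0,0,0,0,0,0]]]' 
python3 go.py 0.4775 -0.3243 0.0570
python3 - <<'E'
from det import *
s=get_state();im,d,P=snap('wrist'); held(P,s); print(s['position'],s['ft_force'])
E
```

```text
clock: 5.65
position: [0.4747, -0.325, 0.0729]
tool_rot: [-3.139, -0.002, 0.006]
ft_force: [-0.3, 0.4, -1.2]
grip_width: 0.243
grasp_force: 39.3
clock: 6.05
position: [0.4764, -0.3264, 0.0637]
tool_rot: [3.141, 0.001, 0.001]
ft_force: [-0.8, -0.6, -2.0]
grip_width: 0.24
grasp_force: 39.3
d [ 0.022  0.042 -0.134] pos [ 0.4764 -0.3264  0.0637] rot [3.141e+00 1.000e-03 1.000e-03] F [-0.8 -0.6 -2. ] grip 0.2399212864878995 39.31519031524658
heldknob [ 0.4804 -0.3263  0.0192] minus tcp [0.0039 0.     0.0235] 3702
lid tilt deg [-14.   -0.3] z-tcp -0.005753414696676062 4786
[ 0.47641242 -0.32637739  0.06372072] [-0.78938889 -0.56516271 -2.04249439]
```

```bash
python3 -m jog '[[[0.01,0.042,0,0,0,0],[0,0,-0.06,0,0,0],[0,0,-0.05,0,0,0],[0,0,0,0,0,0],[0,0,0,0,0,0]]]' 
python3 -m jog '[[[0,0,-0.02,0,0,0],[0,0,0,0,0,0],[0,0,0,0,0,0]]]'
python3 - <<'E'
from det import *
s=get_state();im,d,P=snap('wrist'); print(s['position'],s['ft_force'])
p=s['position']; z=P[...,2]-p[2]; m=(abs(z-.0235)<.002)&(np.hypot(P[...,0]-p[0],P[...,1]-p[1])<.02); 
q=P[m]; print(np.median(q,0)-p,np.ptp(q,axis=0),len(q))
save('w3',im)
E
```

```text
clock: 6.6
position: [0.4765, -0.3241, 0.0576]
tool_rot: [-3.141, -0.001, 0.0]
ft_force: [-0.6, -0.7, -1.9]
grip_width: 0.242
grasp_force: 39.3
clock: 6.9
position: [0.4766, -0.3241, 0.0567]
tool_rot: [3.142, 0.001, 0.0]
ft_force: [0.0, -0.7, -1.3]
grip_width: 0.239
grasp_force: 39.3
[ 0.47662511 -0.32414843  0.05674561] [ 0.02344124 -0.67813323 -1.32067089]
[ 0.00065403 -0.00018164  0.02361041] [0.02356387 0.03781373 0.00398854] 2496
```

```bash
python3 -m jog '[[[0,0,-0.01,0,0,0],[0,0,0,0,0,0],[0,0,0,0,0,0]]]' 
python3 -m jog '[[[0,0,0,0,0,0],[0,0,0,0,0,0],[0,0,0,0,0,0],[0,0,0,0,0,0]]]' 0.45
python3 -m jog '[[[0,0,0.3,0,0,0],[0,0,0.7,0,0,0],[0,0,0.9,0,0,0],[0,0,0.9,0,0,0],[0,0,0,0,0,0]]]' 
python3 -m jog '[[[0.3,0.8,0,0,0,0],[0.3,0.9,0,0,0,0],[0,0.6,0,0,0,0],[0,0,0,0,0,0],[0,0,0,0,0,0]]]'
python3 - <<'E'
from det import *
s=get_state();im,d,P=snap('wrist');knobs(P,im); pan(P); print(s['position']);save('w4',im)
im,d,P=snap('top');knobs(P,im)
E
```

```text
clock: 7.25
position: [0.4767, -0.3243, 0.0565]
tool_rot: [3.141, 0.001, 0.0]
ft_force: [-0.6, 0.5, 2.5]
grip_width: 0.243
grasp_force: 39.7
clock: 7.65
position: [0.4766, -0.3241, 0.0562]
tool_rot: [-3.142, -0.001, 0.0]
ft_force: [-0.4, -0.4, 0.2]
grip_width: 0.448
grasp_force: 0.0
clock: 8.15
position: [0.4799, -0.3259, 0.2041]
tool_rot: [3.135, 0.001, 0.016]
ft_force: [0.5, -0.2, -0.4]
grip_width: 0.451
grasp_force: 0.0
clock: 8.65
position: [0.5068, -0.2088, 0.1969]
tool_rot: [3.141, 0.004, 0.001]
ft_force: [0.0, -0.5, -0.5]
grip_width: 0.449
grasp_force: 0.0
[86. 69.] 970 mean [ 0.5991 -0.0803] circ [ 0.5992 -0.0792  0.0112] z 0.0759
[117. 208.] 696 mean [ 0.5026 -0.0878] circ [ 0.5018 -0.0866  0.0113] z 0.0759
[431. 243.] 736 mean [ 0.4768 -0.3231] circ [ 0.4752 -0.3245  0.0113] z 0.0798
[124. 293.] 588 mean [ 0.431  -0.0834] circ [ 0.4294 -0.0823  0.0112] z 0.0759
rim (array([ 0.47697077, -0.3235899 ,  0.08739053]), np.float64(0.0013514423827300681)) 3795
wall (array([ 0.47696793, -0.32317068,  0.08660594]), np.float64(0.0006415988549286964)) 4041
floor z 0.004695718493513329
[ 0.5067518  -0.20877758  0.19693488]
[322. 174.] 58 mean [ 0.6735 -0.1799] circ [ 0.6739 -0.1795  0.0111] z 0.076
[283. 204.] 57 mean [ 0.599  -0.0789] circ [ 0.5991 -0.0789  0.0107] z 0.076
[286. 242.] 56 mean [ 0.5017 -0.0871] circ [ 0.5018 -0.0871  0.0105] z 0.0759
[285. 271.] 59 mean [ 0.4296 -0.0829] circ [ 0.4293 -0.0829  0.0111] z 0.0758
```

View pics/w4.png

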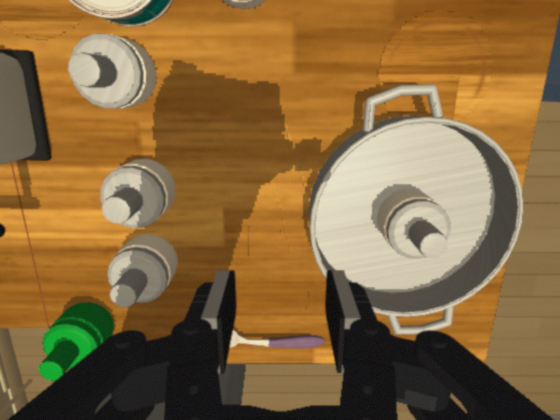

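Coddler A stands at the pan centre, knob at pixel (431,240), flat (top z 0.080) within 1 mm. Next is B at (0.5018,-0.0868).

```bash
python3 -m jog '[[[-0.03,0.6,-0.4,0,0,0],[-0.03,0.8,-0.5,0,0,0],[-0.03,0.7,-0.5,0,0,0],[0,0.34,-0.5,0,0,0],[0,0,0,0,0,0]]]' 0.5 >/dev/null
python3 -m jog '[[[0,0,0,0,0,0],[0,0,0,0,0,0],[0,0,0,0,0,0]]]' 
python3 go.py 0.5018 -0.0868 0.056
```

```text
clock: 9.55
position: [0.5029, -0.0889, 0.1023]
tool_rot: [3.141, -0.003, 0.003]
ft_force: [0.7, -0.8, 1.3]
grip_width: 0.499
grasp_force: 0.0
d [-0.022  0.042 -0.926] pos [ 0.5029 -0.0889  0.1023] rot [ 3.141e+00 -3.000e-03  3.000e-03] F [ 0.7 -0.8  1.3] grip 0.4988362946027362 0.0
```

```bash
python3 -m jog '[[[-0.02,0.04,-0.4,0,0,0],[0,0,-0.4,0,0,0],[0,0,-0.13,0,0,0],[0,0,0,0,0,0],[0,0,0,0,0,0]]]' 
python3 -m jog '[[[0,0,0,0,0,0],[0,0,0,0,0,0],[0,0,0,0,0,0],[0,0,0,0,0,0],[0,0,0,0,0,0]]]' 0 40
python3 -m jog '[[[0,0,0.2,0,0,0],[0,0,0.5,0,0,0],[0,0,0.7,0,0,0],[0,0,0.7,0,0,0],[0,0,0,0,0,0]]]'
python3 go.py 0.448 -0.373 0.15
```

```text
clock: 10.05
position: [0.5017, -0.0855, 0.0555]
tool_rot: [3.141, 0.0, 0.001]
ft_force: [-0.2, -0.4, -0.1]
grip_width: 0.5
grasp_force: 0.0
clock: 10.55
position: [0.5019, -0.0855, 0.0557]
tool_rot: [3.141, 0.001, 0.003]
ft_force: [0.3, -1.8, 7.0]
grip_width: 0.239
grasp_force: 39.3
clock: 11.05
position: [0.5038, -0.0851, 0.1647]
tool_rot: [3.141, 0.001, 0.012]
ft_force: [0.7, 0.8, -1.1]
grip_width: 0.24
grasp_force: 39.3
d [-1.116 -5.757 -0.294] pos [ 0.5038 -0.0851  0.1647] rot [3.141e+00 1.000e-03 1.200e-02] F [ 0.7  0.8 -1.1] grip 0.24014364571997746 39.28869903087616
```

```bash
python3 -m jog '[[[-0.08,-0.4,0,0,0,0],[-0.16,-0.8,0,0,0,0],[-0.16,-0.85,0,0,0,0],[-0.16,-0.85,0,0,0,0],[-0.16,-0.85,0,0,0,0]]]' >/dev/null
python3 -m jog '[[[-0.16,-0.85,0,0,0,0],[-0.16,-0.75,0,0,0,0],[-0.08,-0.4,0,0,0,0],[0,0,0,0,0,0],[0,0,0,0,0,0]]]' >/dev/null
python3 -m jog '[[[0,0,0,0,0,0],[0,0,0,0,0,0]]]'
python3 go.py 0.448 -0.373 0.075
```

```text
clock: 12.25
position: [0.4457, -0.3711, 0.1598]
tool_rot: [-3.141, -0.005, -0.0]
ft_force: [-0.3, 0.0, -1.4]
grip_width: 0.239
grasp_force: 39.3
d [ 0.045 -0.037 -1.695] pos [ 0.4457 -0.3711  0.1598] rot [-3.141 -0.005 -0.   ] F [-0.3  0.  -1.4] grip 0.2393778689601986 39.34653639793396
```

```bash
python3 -m jog '[[[0.045,-0.037,-0.3,0,0,0],[0,0,-0.4,0,0,0],[0,0,-0.2,0,0,0],[0,0,0,0,0,0],[0,0,0,0,0,0]]]' >/dev/null
python3 -m jog '[[[0,0,0,0,0,0],[0,0,0,0,0,0]]]'
python3 go.py 0.448 -0.373 0.060
```

```text
clock: 12.95
position: [0.4478, -0.3748, 0.1155]
tool_rot: [3.141, 0.001, 0.002]
ft_force: [0.2, -0.4, -1.8]
grip_width: 0.242
grasp_force: 39.4
d [ 0.004  0.035 -1.11 ] pos [ 0.4478 -0.3748  0.1155] rot [3.141e+00 1.000e-03 2.000e-03] F [ 0.2 -0.4 -1.8] grip 0.24195979249227292 39.37723517417908
```

```bash
python3 -m jog '[[[0,0.035,0,0,0,0],[0,0,-0.3,0,0,0],[0,0,-0.4,0,0,0],[0,0,-0.2,0,0,0],[0,0,0,0,0,0]]]' >/dev/null
python3 -m jog '[[[0,0,0,0,0,0],[0,0,0,0,0,0]]]'
python3 go.py 0.448 -0.373 0.060
```

```text
clock: 13.65
position: [0.4479, -0.3731, 0.0707]
tool_rot: [3.141, 0.001, 0.002]
ft_force: [-0.0, 0.6, -1.1]
grip_width: 0.237
grasp_force: 39.3
d [ 0.001  0.002 -0.213] pos [ 0.4479 -0.3731  0.0707] rot [3.141e+00 1.000e-03 2.000e-03] F [-0.   0.6 -1.1] grip 0.23718435443605615 39.33398723602295
```

```bash
python3 -m jog '[[[0,0,-0.1,0,0,0],[0,0,-0.08,0,0,0],[0,0,-0.03,0,0,0],[0,0,0,0,0,0],[0,0,0,0,0,0]]]' 
python3 -m jog '[[[0,0,-0.015,0,0,0],[0,0,0,0,0,0],[0,0,0,0,0,0]]]' 
python3 -m jog '[[[0,0,-0.01,0,0,0],[0,0,0,0,0,0],[0,0,0,0,0,0]]]'
```

```text
clock: 14.15
position: [0.4475, -0.373, 0.0597]
tool_rot: [3.141, 0.001, 0.001]
ft_force: [-1.6, 0.3, 5.6]
grip_width: 0.241
grasp_force: 39.8
clock: 14.45
position: [0.4476, -0.3732, 0.0596]
tool_rot: [3.141, 0.001, 0.001]
ft_force: [-2.6, 1.4, 11.4]
grip_width: 0.239
grasp_force: 40.6
clock: 14.75
position: [0.4477, -0.3732, 0.0596]
tool_rot: [3.14, 0.001, 0.001]
ft_force: [-4.3, 1.7, 15.6]
grip_width: 0.24
grasp_force: 41.1
```

```bash
python3 -m jog '[[[0,0,0.02,0,0,0],[0,0,0,0,0,0],[0,0,0,0,0,0],[0,0,0,0,0,0]]]' 0.42
python3 -m jog '[[[0,0,0.3,0,0,0],[0,0,0.7,0,0,0],[0,0,0.9,0,0,0],[0,0,0.9,0,0,0],[0,0.3,0,0,0,0]]]' >/dev/null
python3 -m jog '[[[0.2,0.9,0,0,0,0],[0.1,0.9,0,0,0,0],[0,0.9,0,0,0,0],[0,0,0,0,0,0],[0,0,0,0,0,0]]]'
python3 - <<'E'
from det import *
s=get_state();im,d,P=snap('wrist');knobs(P,im); print(s['position'])
im,d,P=snap('top');knobs(P,im)
E
python3 go.py 0.4294 -0.0826 0.105
```

```text
clock: 15.15
position: [0.4473, -0.3726, 0.0587]
tool_rot: [-3.141, -0.001, 0.001]
ft_force: [-0.6, -0.2, -0.4]
grip_width: 0.419
grasp_force: 0.0
clock: 16.15
position: [0.4627, -0.2217, 0.1998]
tool_rot: [3.141, 0.005, 0.001]
ft_force: [-0.1, 0.7, -0.1]
grip_width: 0.425
grasp_force: 0.0
[59.  6.] 421 mean [ 0.5927 -0.0807] circ [ 0.596  -0.0794  0.0104] z 0.0757
[420. 186.] 782 mean [ 0.4762 -0.3232] circ [ 0.4749 -0.3245  0.0112] z 0.0798
[479. 222.] 781 mean [ 0.4483 -0.3712] circ [ 0.4472 -0.3728  0.0113] z 0.0797
[102. 242.] 643 mean [ 0.4305 -0.0836] circ [ 0.4293 -0.0827  0.0111] z 0.0759
[ 0.46265534 -0.22170713  0.1997916 ]
[322. 174.] 58 mean [ 0.6734 -0.1798] circ [ 0.674  -0.1805  0.0111] z 0.0753
[283. 204.] 57 mean [ 0.599  -0.0789] circ [ 0.5992 -0.0789  0.0106] z 0.0753
[285. 271.] 59 mean [ 0.4296 -0.0829] circ [ 0.4294 -0.0826  0.0108] z 0.0759
d [-0.657  2.824 -1.887] pos [ 0.4622 -0.2238  0.1994] rot [ 3.141e+00 -0.000e+00  1.000e-03] F [ 0.8 -0.2 -0.7] grip 0.4236600615693373 0.0
```

```bash
python3 -m jog '[[[-0.15,0.5,-0.3,0,0,0],[-0.2,0.8,-0.5,0,0,0],[-0.2,0.8,-0.5,0,0,0],[-0.1,0.7,-0.5,0,0,0],[0,0.03,0,0,0,0]]]' 0.5 >/dev/null
python3 -m jog '[[[0,0,0,0,0,0],[0,0,0,0,0,0],[0,0,0,0,0,0]]]' 
python3 go.py 0.4293 -0.0827 0.057
```

```text
clock: 17.05
position: [0.4307, -0.0829, 0.1096]
tool_rot: [3.141, -0.003, 0.002]
ft_force: [0.4, 0.4, 0.6]
grip_width: 0.5
grasp_force: 0.0
d [-0.027  0.004 -1.052] pos [ 0.4307 -0.0829  0.1096] rot [ 3.141e+00 -3.000e-03  2.000e-03] F [0.4 0.4 0.6] grip 0.5001778793754024 0.0
```

```bash
python3 -m jog '[[[-0.02,-0.02,-0.4,0,0,0],[0,0,-0.4,0,0,0],[0,0,-0.25,0,0,0],[0,0,0,0,0,0],[0,0,0,0,0,0]]]' 
python3 -m jog '[[[0,0,0,0,0,0],[0,0,0,0,0,0],[0,0,0,0,0,0],[0,0,0,0,0,0],[0,0,0,0,0,0]]]' 0 40
python3 -m jog '[[[0,0,0.2,0,0,0],[0,0,0.5,0,0,0],[0,0,0.7,0,0,0],[0,0,0.7,0,0,0],[0,0,0,0,0,0]]]'
python3 go.py 0.5034 -0.3733 0.16
```

```text
clock: 17.55
position: [0.4292, -0.0829, 0.0569]
tool_rot: [3.141, -0.001, 0.0]
ft_force: [0.2, -0.4, 0.5]
grip_width: 0.501
grasp_force: 0.0
clock: 18.05
position: [0.4297, -0.0824, 0.0574]
tool_rot: [3.141, 0.001, 0.003]
ft_force: [-0.6, -0.9, 7.4]
grip_width: 0.239
grasp_force: 39.3
clock: 18.55
position: [0.4314, -0.0824, 0.166]
tool_rot: [3.14, 0.001, 0.012]
ft_force: [-0.0, -0.6, -1.9]
grip_width: 0.236
grasp_force: 39.6
d [ 1.441 -5.818 -0.121] pos [ 0.4314 -0.0824  0.166 ] rot [3.14e+00 1.00e-03 1.20e-02] F [-0.  -0.6 -1.9] grip 0.23601192165095583 39.563700556755066
```

```bash
python3 -m jog '[[[0.1,-0.4,0,0,0,0],[0.2,-0.8,0,0,0,0],[0.2,-0.85,0,0,0,0],[0.2,-0.85,0,0,0,0],[0.2,-0.85,0,0,0,0]]]' >/dev/null
python3 -m jog '[[[0.2,-0.85,0,0,0,0],[0.2,-0.75,0,0,0,0],[0.16,-0.47,0,0,0,0],[0,0,0,0,0,0],[0,0,-0.2,0,0,0]]]' >/dev/null
python3 -m jog '[[[0,0,-0.4,0,0,0],[0,0,-0.2,0,0,0],[0,0,0,0,0,0],[0,0,0,0,0,0],[0,0,0,0,0,0]]]'
python3 go.py 0.5038 -0.3733 0.0615
```

```text
clock: 20.05
position: [0.5024, -0.3731, 0.1223]
tool_rot: [3.141, 0.002, 0.002]
ft_force: [-0.9, -0.3, -2.7]
grip_width: 0.235
grasp_force: 39.5
d [ 0.028 -0.004 -1.217] pos [ 0.5024 -0.3731  0.1223] rot [3.141e+00 2.000e-03 2.000e-03] F [-0.9 -0.3 -2.7] grip 0.23489074703979354 39.54786658287048
```

```bash
python3 -m jog '[[[0.028,0,0,0,0,0],[0,0,-0.3,0,0,0],[0,0,-0.4,0,0,0],[0,0,-0.3,0,0,0],[0,0,0,0,0,0]]]' >/dev/null
python3 -m jog '[[[0,0,0,0,0,0],[0,0,0,0,0,0]]]'
python3 go.py 0.5038 -0.3733 0.0615
```

```text
clock: 20.75
position: [0.5038, -0.3735, 0.0721]
tool_rot: [3.141, 0.001, 0.002]
ft_force: [0.4, -0.5, -1.1]
grip_width: 0.239
grasp_force: 39.6
d [ 0.     0.004 -0.213] pos [ 0.5038 -0.3735  0.0721] rot [3.141e+00 1.000e-03 2.000e-03] F [ 0.4 -0.5 -1.1] grip 0.23852575346808072 39.57548975944519
```

```bash
python3 -m jog '[[[0,0,-0.1,0,0,0],[0,0,-0.08,0,0,0],[0,0,-0.03,0,0,0],[0,0,0,0,0,0],[0,0,0,0,0,0]]]' 
python3 -m jog '[[[0,0,-0.01,0,0,0],[0,0,0,0,0,0],[0,0,0,0,0,0]]]' 
python3 -m jog '[[[0,0,0,0,0,0],[0,0,0,0,0,0],[0,0,0,0,0,0],[0,0,0,0,0,0]]]' 0.42
python3 -m jog '[[[0,0,0.3,0,0,0],[0,0,0.7,0,0,0],[0,0,0.9,0,0,0],[0,0,0.9,0,0,0],[0,0.3,0,0,0,0]]]' >/dev/null
python3 -m jog '[[[0.2,0.9,0,0,0,0],[0.3,0.9,0,0,0,0],[0.3,0.9,0,0,0,0],[0,0,0,0,0,0],[0,0,0,0,0,0]]]'
python3 - <<'E'
from det import *
s=get_state();im,d,P=snap('wrist');knobs(P,im); print(s['position']);save('w5',im)
im,d,P=snap('top');knobs(P,im)
E
python3 go.py 0.599 -0.0793 0.105
```

```text
clock: 21.25
position: [0.5035, -0.3732, 0.0615]
tool_rot: [3.141, 0.001, 0.001]
ft_force: [-1.6, 1.5, 5.2]
grip_width: 0.24
grasp_force: 40.2
clock: 21.55
position: [0.5036, -0.3732, 0.0615]
tool_rot: [3.141, 0.001, 0.001]
ft_force: [-2.3, 2.3, 9.5]
grip_width: 0.236
grasp_force: 40.6
clock: 21.95
position: [0.5032, -0.3732, 0.0602]
tool_rot: [-3.141, -0.001, 0.0]
ft_force: [0.3, -0.8, -0.1]
grip_width: 0.417
grasp_force: 0.0
clock: 22.95
position: [0.5438, -0.2216, 0.2012]
tool_rot: [3.141, 0.007, 0.001]
ft_force: [0.5, -1.6, 0.3]
grip_width: 0.421
grasp_force: 0.0
[217.  12.] 769 mean [ 0.671  -0.1806] circ [ 0.6733 -0.1802  0.0111] z 0.0759
[ 80. 125.] 831 mean [ 0.5996 -0.0803] circ [ 0.5994 -0.0791  0.0112] z 0.0759
[472. 252.] 732 mean [ 0.5043 -0.3704] circ [ 0.5024 -0.3724  0.0119] z 0.0797
[407. 283.] 651 mean [ 0.4771 -0.3231] circ [ 0.4751 -0.324   0.0113] z 0.0798
[462. 313.] 654 mean [ 0.4493 -0.3714] circ [ 0.4474 -0.3731  0.0115] z 0.0797
[ 0.54382151 -0.22155314  0.2012138 ]
[322. 174.] 59 mean [ 0.6734 -0.1797] circ [ 0.6737 -0.1803  0.0112] z 0.0756
[282. 204.] 56 mean [ 0.5992 -0.0789] circ [ 0.5993 -0.079   0.0107] z 0.0761
d [ 1.123  2.901 -1.916] pos [ 0.5429 -0.2244  0.2008] rot [ 3.141e+00 -1.000e-03 -0.000e+00] F [-0.1 -0.6 -0.6] grip 0.4183881273349219 0.0
```

Good: the spacings are about 55.5 mm and every top is at 0.080. Next is D (0.5993,-0.0790).

```bash
python3 -m jog '[[[0.2,0.5,-0.3,0,0,0],[0.3,0.8,-0.5,0,0,0],[0.3,0.8,-0.5,0,0,0],[0.3,0.7,-0.5,0,0,0],[0.03,0.1,0,0,0,0]]]' 0.5 >/dev/null
python3 -m jog '[[[0,0,0,0,0,0],[0,0,0,0,0,0],[0,0,0,0,0,0]]]' 
python3 go.py 0.5993 -0.079 0.057
```

```text
clock: 23.85
position: [0.5998, -0.081, 0.1113]
tool_rot: [3.14, -0.004, 0.002]
ft_force: [0.9, -0.0, -0.1]
grip_width: 0.503
grasp_force: 0.0
d [-0.01   0.04  -1.087] pos [ 0.5998 -0.081   0.1113] rot [ 3.14e+00 -4.00e-03  2.00e-03] F [ 0.9 -0.  -0.1] grip 0.5025636649177354 0.0
```

```bash
python3 -m jog '[[[0,0.02,-0.4,0,0,0],[0,0,-0.4,0,0,0],[0,0,-0.285,0,0,0],[0,0,0,0,0,0],[0,0,0,0,0,0]]]' 
python3 -m jog '[[[0,0,0,0,0,0],[0,0,0,0,0,0],[0,0,0,0,0,0],[0,0,0,0,0,0],[0,0,0,0,0,0]]]' 0 40
python3 -m jog '[[[0,0,0.2,0,0,0],[0,0,0.5,0,0,0],[0,0,0.7,0,0,0],[0,0,0.7,0,0,0],[0,0,0,0,0,0]]]'
python3 go.py 0.5034 -0.2754 0.16
```

```text
clock: 24.35
position: [0.5999, -0.0779, 0.0567]
tool_rot: [3.141, -0.0, 0.0]
ft_force: [0.0, -0.1, -0.0]
grip_width: 0.497
grasp_force: 0.0
clock: 24.85
position: [0.6007, -0.0776, 0.0574]
tool_rot: [3.141, 0.001, 0.003]
ft_force: [-0.0, -0.7, 6.0]
grip_width: 0.24
grasp_force: 39.4
clock: 25.35
position: [0.6026, -0.077, 0.1669]
tool_rot: [3.141, 0.002, 0.013]
ft_force: [0.9, 0.3, -1.5]
grip_width: 0.24
grasp_force: 39.2
d [-1.984 -3.969 -0.137] pos [ 0.6026 -0.077   0.1669] rot [3.141e+00 2.000e-03 1.300e-02] F [ 0.9  0.3 -1.5] grip 0.24033707873737745 39.23045575618744
```

```bash
python3 -m jog '[[[-0.15,-0.35,0,0,0,0],[-0.35,-0.7,0,0,0,0],[-0.4,-0.75,0,0,0,0],[-0.4,-0.75,0,0,0,0],[-0.35,-0.75,0,0,0,0]]]' >/dev/null
python3 -m jog '[[[-0.3,-0.67,0,0,0,0],[0,0,0,0,0,0],[0,0,-0.2,0,0,0],[0,0,-0.4,0,0,0],[0,0,-0.2,0,0,0]]]' >/dev/null
python3 -m jog '[[[0,0,0,0,0,0],[0,0,0,0,0,0],[0,0,0,0,0,0]]]'
python3 go.py 0.5048 -0.2754 0.0615
```

```text
clock: 26.65
position: [0.5029, -0.2754, 0.1218]
tool_rot: [3.141, 0.002, 0.001]
ft_force: [-0.6, -0.1, -1.3]
grip_width: 0.238
grasp_force: 39.3
d [ 3.700e-02  1.000e-03 -1.207e+00] pos [ 0.5029 -0.2754  0.1218] rot [3.141e+00 2.000e-03 1.000e-03] F [-0.6 -0.1 -1.3] grip 0.23822518131269463 39.28906202316284
```

```bash
python3 -m jog '[[[0.037,0,0,0,0,0],[0,0,-0.3,0,0,0],[0,0,-0.4,0,0,0],[0,0,-0.3,0,0,0],[0,0,0,0,0,0]]]' >/dev/null
python3 -m jog '[[[0,0,0,0,0,0],[0,0,0,0,0,0]]]'
python3 go.py 0.5048 -0.2754 0.0615
```

```text
clock: 27.35
position: [0.5048, -0.276, 0.0721]
tool_rot: [3.141, 0.001, 0.002]
ft_force: [-0.1, 0.1, -0.9]
grip_width: 0.239
grasp_force: 39.3
d [ 0.     0.012 -0.212] pos [ 0.5048 -0.276   0.0721] rot [3.141e+00 1.000e-03 2.000e-03] F [-0.1  0.1 -0.9] grip 0.23913057059953516 39.29530084133148
```

```bash
python3 -m jog '[[[0,0.01,-0.1,0,0,0],[0,0,-0.08,0,0,0],[0,0,-0.03,0,0,0],[0,0,0,0,0,0],[0,0,0,0,0,0]]]' 
python3 -m jog '[[[0,0,-0.01,0,0,0],[0,0,0,0,0,0],[0,0,0,0,0,0]]]' 
python3 -m jog '[[[0,0,0,0,0,0],[0,0,0,0,0,0],[0,0,0,0,0,0],[0,0,0,0,0,0]]]' 0.42
python3 -m jog '[[[0,0,0.3,0,0,0],[0,0,0.7,0,0,0],[0,0,0.9,0,0,0],[0,0,0.9,0,0,0],[0.2,0,0,0,0,0]]]' >/dev/null
python3 -m jog '[[[0.8,0.5,0,0,0,0],[0.5,0.3,0,0,0,0],[0,0,0,0,0,0],[0,0,0,0,0,0],[0,0,0,0,0,0]]]'
python3 - <<'E'
from det import *
s=get_state();im,d,P=snap('wrist');knobs(P,im); print(s['position']);save('w6',im)
im,d,P=snap('top');knobs(P,im);save('t6',im)
E
python3 go.py 0.6735 -0.1802 0.105
```

```text
clock: 27.85
position: [0.5044, -0.2755, 0.0613]
tool_rot: [3.141, 0.001, 0.001]
ft_force: [-1.7, -0.1, 5.7]
grip_width: 0.243
grasp_force: 39.8
clock: 28.15
position: [0.5045, -0.2756, 0.0613]
tool_rot: [3.141, 0.001, 0.002]
ft_force: [-1.8, 1.1, 8.2]
grip_width: 0.236
grasp_force: 40.4
clock: 28.55
position: [0.504, -0.2752, 0.06]
tool_rot: [-3.141, -0.001, 0.0]
ft_force: [-0.2, -0.1, -0.4]
grip_width: 0.418
grasp_force: 0.0
clock: 29.55
position: [0.5782, -0.2362, 0.2003]
tool_rot: [3.141, -0.0, -0.001]
ft_force: [-0.2, -0.4, -0.7]
grip_width: 0.423
grasp_force: 0.0
[197.  65.] 886 mean [ 0.6737 -0.1807] circ [ 0.6737 -0.1801  0.0111] z 0.0759
[448. 290.] 669 mean [ 0.5049 -0.3708] circ [ 0.5025 -0.3722  0.0117] z 0.0797
[320. 289.] 117 mean [ 0.5053 -0.2677] circ [ 0.5038 -0.2693  0.0081] z 0.0791
[387. 318.] 512 mean [ 0.4787 -0.3243] circ [ 0.4752 -0.3244  0.0112] z 0.0798
[ 0.57821469 -0.23617611  0.20032319]
[322. 174.] 58 mean [ 0.6736 -0.1796] circ [ 0.6738 -0.1797  0.0109] z 0.0757
[361. 241.] 43 mean [ 0.5011 -0.2735] circ [ 0.5024 -0.2756  0.0105] z 0.0799
d [ 1.907  1.124 -1.908] pos [ 0.5782 -0.2364  0.2004] rot [ 3.141e+00 -2.000e-03 -1.000e-03] F [ 0.5 -0.7 -0.3] grip 0.4225760609094126 0.0
```

```bash
python3 -m jog '[[[0.4,0.2,-0.3,0,0,0],[0.6,0.3,-0.5,0,0,0],[0.5,0.3,-0.5,0,0,0],[0.4,0.3,-0.5,0,0,0],[0.01,0.02,0,0,0,0]]]' 0.5 >/dev/null
python3 -m jog '[[[0,0,0,0,0,0],[0,0,0,0,0,0],[0,0,0,0,0,0]]]' 
python3 go.py 0.6737 -0.1801 0.057
```

```text
clock: 30.45
position: [0.6745, -0.1812, 0.1119]
tool_rot: [3.14, -0.002, 0.003]
ft_force: [-0.3, -0.5, 0.6]
grip_width: 0.502
grasp_force: 0.0
d [-0.015  0.021 -1.098] pos [ 0.6745 -0.1812  0.1119] rot [ 3.14e+00 -2.00e-03  3.00e-03] F [-0.3 -0.5  0.6] grip 0.5022092908368924 0.0
```

```bash
python3 -m jog '[[[-0.015,0,-0.4,0,0,0],[0,0,-0.4,0,0,0],[0,0,-0.29,0,0,0],[0,0,0,0,0,0],[0,0,0,0,0,0]]]' 
python3 -m jog '[[[0,0,0,0,0,0],[0,0,0,0,0,0],[0,0,0,0,0,0],[0,0,0,0,0,0],[0,0,0,0,0,0]]]' 0 40
python3 -m jog '[[[0,0,0.2,0,0,0],[0,0,0.5,0,0,0],[0,0,0.7,0,0,0],[0,0,0.7,0,0,0],[0,0,0,0,0,0]]]'
python3 go.py 0.447 -0.2757 0.16
```

```text
clock: 30.95
position: [0.674, -0.1796, 0.0564]
tool_rot: [3.141, 0.001, 0.001]
ft_force: [0.1, -0.2, 1.4]
grip_width: 0.502
grasp_force: 0.0
clock: 31.45
position: [0.6748, -0.1796, 0.0572]
tool_rot: [3.141, 0.001, 0.003]
ft_force: [-1.7, -0.7, 6.0]
grip_width: 0.236
grasp_force: 39.4
clock: 31.95
position: [0.6768, -0.1795, 0.1672]
tool_rot: [3.14, 0.001, 0.014]
ft_force: [0.5, -0.4, -0.2]
grip_width: 0.239
grasp_force: 39.4
d [-4.596 -1.924 -0.143] pos [ 0.6768 -0.1795  0.1672] rot [3.14e+00 1.00e-03 1.40e-02] F [ 0.5 -0.4 -0.2] grip 0.23916540471207046 39.36028182506561
```

```bash
python3 -m jog '[[[-0.35,-0.15,0,0,0,0],[-0.7,-0.3,0,0,0,0],[-0.8,-0.33,0,0,0,0],[-0.8,-0.33,0,0,0,0],[-0.8,-0.33,0,0,0,0]]]' >/dev/null
python3 -m jog '[[[-0.7,-0.3,0,0,0,0],[-0.4,-0.18,0,0,0,0],[0,0,0,0,0,0],[0,0,0,0,0,0],[0,0,-0.2,0,0,0]]]' >/dev/null
python3 -m jog '[[[0,0,-0.4,0,0,0],[0,0,-0.2,0,0,0],[0,0,0,0,0,0],[0,0,0,0,0,0],[0,0,0,0,0,0]]]'
python3 go.py 0.448 -0.2757 0.0615
```

```text
clock: 33.45
position: [0.447, -0.2753, 0.1212]
tool_rot: [3.141, 0.002, 0.001]
ft_force: [0.2, -0.1, -1.4]
grip_width: 0.24
grasp_force: 39.3
d [ 0.02  -0.009 -1.195] pos [ 0.447  -0.2753  0.1212] rot [3.141e+00 2.000e-03 1.000e-03] F [ 0.2 -0.1 -1.4] grip 0.23955963757175902 39.28631901741028
```

```bash
python3 -m jog '[[[0.02,0,0,0,0,0],[0,0,-0.3,0,0,0],[0,0,-0.4,0,0,0],[0,0,-0.3,0,0,0],[0,0,0,0,0,0]]]' >/dev/null
python3 -m jog '[[[0,0,0,0,0,0],[0,0,0,0,0,0]]]'
python3 go.py 0.448 -0.2757 0.0615
```

```text
clock: 34.15
position: [0.4481, -0.2756, 0.0718]
tool_rot: [3.141, 0.001, 0.002]
ft_force: [0.4, -0.3, -0.7]
grip_width: 0.24
grasp_force: 39.3
d [-0.001 -0.003 -0.206] pos [ 0.4481 -0.2756  0.0718] rot [3.141e+00 1.000e-03 2.000e-03] F [ 0.4 -0.3 -0.7] grip 0.2400933261723137 39.26289439201355
```

```bash
python3 -m jog '[[[0,0,-0.1,0,0,0],[0,0,-0.08,0,0,0],[0,0,-0.03,0,0,0],[0,0,0,0,0,0],[0,0,0,0,0,0]]]' 
python3 -m jog '[[[0,0,-0.01,0,0,0],[0,0,0,0,0,0],[0,0,0,0,0,0]]]' 
python3 -m jog '[[[0,0,0,0,0,0],[0,0,0,0,0,0],[0,0,0,0,0,0],[0,0,0,0,0,0]]]' 0.42
python3 -m jog '[[[0,0,0.3,0,0,0],[0,0,0.7,0,0,0],[0,0,0.9,0,0,0],[0,0.3,0.9,0,0,0],[0,0.8,0.7,0,0,0]]]' >/dev/null
python3 -m jog '[[[0,0.9,0.5,0,0,0],[0,0.5,0,0,0,0],[0,0,0,0,0,0],[0,0,0,0,0,0],[0,0,0,0,0,0]]]'
python3 - <<'E'
from det import *
s=get_state();im,d,P=snap('wrist');knobs(P,im); print(s['position']);save('w7',im)
im,d,P=snap('top');knobs(P,im);save('t7',im);np.savez('t7.npz',im=im,P=P)
E
```

```text
clock: 34.65
position: [0.4476, -0.2755, 0.061]
tool_rot: [3.141, 0.001, 0.001]
ft_force: [-2.3, 0.4, 7.9]
grip_width: 0.238
grasp_force: 40.2
clock: 34.95
position: [0.4477, -0.2756, 0.061]
tool_rot: [3.141, 0.001, 0.001]
ft_force: [-3.4, 1.4, 13.4]
grip_width: 0.241
grasp_force: 40.9
clock: 35.35
position: [0.4473, -0.2752, 0.0596]
tool_rot: [-3.141, -0.001, 0.0]
ft_force: [0.3, -0.1, 0.7]
grip_width: 0.415
grasp_force: 0.0
clock: 36.35
position: [0.447, -0.155, 0.2565]
tool_rot: [3.141, -0.001, -0.001]
ft_force: [-0.1, -1.1, -0.5]
grip_width: 0.422
grasp_force: 0.0
[424. 119.] 614 mean [ 0.503  -0.2745] circ [ 0.5027 -0.2763  0.0113] z 0.0798
[538. 119.] 702 mean [ 0.5028 -0.3701] circ [ 0.5027 -0.3722  0.0112] z 0.0796
[476. 152.] 605 mean [ 0.4754 -0.3225] circ [ 0.4746 -0.3242  0.0112] z 0.0797
[416. 183.] 538 mean [ 0.4476 -0.2741] circ [ 0.4466 -0.2755  0.0111] z 0.0797
[525. 183.] 596 mean [ 0.4476 -0.3709] circ [ 0.4472 -0.3727  0.0114] z 0.0796
[ 0.44702193 -0.15497588  0.25645278]
[362. 240.] 62 mean [ 0.503  -0.2753] circ [ 0.5031 -0.2764  0.0109] z 0.0798
[400. 240.] 63 mean [ 0.5031 -0.3713] circ [ 0.5026 -0.3724  0.0107] z 0.0804
[381. 251.] 67 mean [ 0.4753 -0.3238] circ [ 0.4754 -0.3249  0.0112] z 0.0794
[403. 261.] 33 mean [ 0.4509 -0.3763] circ [ 0.448  -0.3736  0.0111] z 0.0795
```

View pics/w7.png

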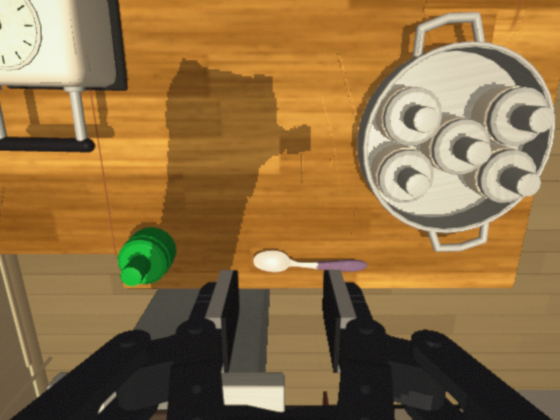

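All five stand flat in the pan. Knobs are at (423,119), (538,119), (465,150), (410,182) and (525,183), all at the right spacing. The timer's bar is at the left edge, near (40,145). Next, the timer.

```bash
python3 -m jog '[[[0,0.8,0,0,0,0],[-0.3,0.9,0,0,0,0],[-0.3,0.9,0,0,0,0],[0,0.9,0,0,0,0],[0,0,0,0,0,0]]]' >/dev/null
python3 -m jog '[[[0,0,0,0,0,0],[0,0,0,0,0,0]]]'
python3 - <<'E'
from det import *
s=get_state();im,d,P=snap('wrist'); print(s['position'],s['joints']);save('w8',im)
m=(P[...,2]>.05)&(P[...,2]<.072)&(P[...,0]>.42)&(P[...,0]<.515)&(P[...,1]>-.02)&(P[...,1]<.14)&(im.max(-1)<70)
q=P[m];print(m.sum(),np.percentile(q,[2,50,98],axis=0).round(4),im[m].mean(0))
c,wh,a=cv2.minAreaRect((q[:,:2]*1000).astype(np.float32));print(c,wh,a)
for n in(0,1):
  y0=np.median(q[:,1]); h=q[(q[:,1]>y0)==bool(n)]; t=h[h[:,2]>np.percentile(h[:,2],60)]; print(t.mean(0))
E
```

```text
clock: 37.15
position: [0.4176, 0.0196, 0.2566]
tool_rot: [3.141, -0.002, -0.001]
ft_force: [0.6, -0.5, 0.4]
grip_width: 0.422
grasp_force: 0.0
[0.41757577 0.0195793  0.25664773] [ 0.28687931  0.05579156 -0.46242659  2.00162399  0.02822209  1.09090341
 -1.76007684]
1378 [[0.4742 0.0171 0.0628]
 [0.4802 0.0591 0.0658]
 [0.4859 0.1012 0.0678]] [33.41436865 29.36792453 27.10667634]
(480.0527038574219, 59.10137176513672) (89.19721984863281, 11.847555160522461) 89.09907531738281
[0.47972734 0.03765173 0.06679243]
[0.48036092 0.08043832 0.06680998]
```

View pics/w8.png

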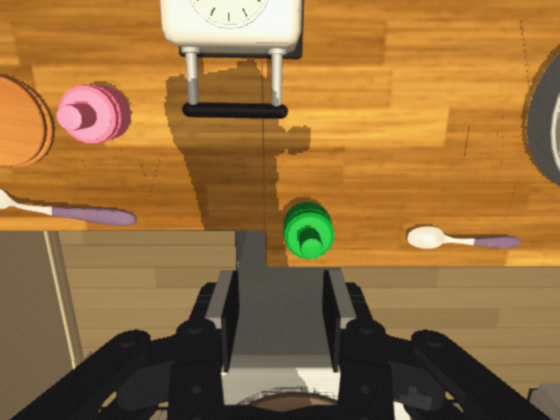

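The view shows the bar at (235,110) and the pink (90,112) and green (308,230) look-alikes clear of the path. Bar middle is (0.4805,0.0591), top z is 0.067, and yaw is about -0.9°. I'll go over it and turn the gripper.

```bash
python3 -m jog '[[[0.2,0.15,0,0,0,-0.15],[0.26,0.16,0,0,0,-0.15],[0.25,0.16,0,0,0,-0.15],[0.25,0.16,0,0,0,-0.15],[0.25,0.16,0,0,0,-0.15]]]' 0.5 >/dev/null
python3 -m jog '[[[0.05,0,-0.2,0,0,-0.15],[0,0,-0.4,0,0,-0.15],[0,0,-0.4,0,0,-0.15],[0,0,-0.4,0,0,-0.15],[0,0,-0.4,0,0,-0.15]]]' >/dev/null
python3 -m jog '[[[0,0,-0.4,0,0,-0.086],[0,0,0,0,0,0],[0,0,0,0,0,0],[0,0,0,0,0,0]]]'
python3 go.py 0.4805 0.0591 0.042
python3 -c "
from h import *
s=get_state();R=cv2.Rodrigues(s['tool_rot'])[0];print(R.round(4),s['joints'].round(2))"
```

```text
clock: 38.6
position: [0.4785, 0.0604, 0.1846]
tool_rot: [2.555, -1.814, -0.038]
ft_force: [0.3, -0.5, -0.7]
grip_width: 0.504
grasp_force: 0.0
d [ 0.04  -0.026 -2.852] pos [0.4785 0.0604 0.1846] rot [ 2.555 -1.814 -0.038] F [ 0.3 -0.5 -0.7] grip 0.5037280878472815 0.0
[[ 0.3297 -0.9438 -0.0244]
 [-0.944  -0.33    0.0073]
 [-0.0149  0.0207 -0.9997]] [-0.69  0.25  0.56  2.   -0.17  0.96 -2.84]
```

Turning that way ran into the last joint's range, so I turn the other way.

```bash
python3 -m jog '[[[0,0,0,0,0,0.15],[0,0,0,0,0,0.15],[0,0,0,0,0,0.15],[0,0,0,0,0,0.15],[0,0,0,0,0,0.15]]]' >/dev/null
python3 -m jog '[[[0,0,0,0,0,0.15],[0,0,0,0,0,0.15],[0,0,0,0,0,0.15],[0,0,0,0,0,0.15],[0,0,0,0,0,0.15]]]'
python3 -m jog '[[[0,0,0,0,0,0.15],[0,0,0,0,0,0.15],[0,0,0,0,0,0.15],[0,0,0,0,0,0.15],[0,0,0,0,0,0.15]]]' >/dev/null
python3 -m jog '[[[0,0,0,0,0,0.15],[0,0,0,0,0,0.15],[0,0,0,0,0,0.15],[0,0,0,0,0,0],[0,0,0,0,0,0]]]' 
python3 go.py 0.4805 0.0591 0.042
python3 -c "
from h import *
s=get_state();R=cv2.Rodrigues(s['tool_rot'])[0];print(R.round(4),s['joints'].round(2),np.arctan2(R[1,1],R[0,1]))"
```

```text
clock: 39.6
position: [0.4788, 0.0591, 0.1852]
tool_rot: [3.092, 0.417, -0.015]
ft_force: [-0.3, 0.3, -0.7]
grip_width: 0.502
grasp_force: 0.0
clock: 40.6
position: [0.4786, 0.0592, 0.1849]
tool_rot: [2.325, 2.075, 0.008]
ft_force: [0.0, -0.1, -0.8]
grip_width: 0.502
grasp_force: 0.0
d [ 3.700e-02 -1.000e-03 -2.858e+00] pos [0.4786 0.0592 0.1849] rot [2.325 2.075 0.008] F [ 0.  -0.1 -0.8] grip 0.5015339675525513 0.0
[[ 0.1137  0.9933  0.0206]
 [ 0.9934 -0.1134 -0.0158]
 [-0.0133  0.0222 -0.9997]] [-0.34  0.21  0.12  2.01 -0.01  0.91 -0.33] -0.1136722349796512
```

```bash
python3 -m jog '[[[0.037,0,0,0.016,0.02,0.099],[0,0,-0.4,0,0,0],[0,0,-0.5,0,0,0],[0,0,-0.4,0,0,0],[0,0,0,0,0,0]]]' >/dev/null
python3 -m jog '[[[0,0,0,0,0,0],[0,0,0,0,0,0]]]' 
python3 go.py 0.4805 0.0591 0.042
python3 -c "
from h import *
s=get_state();R=cv2.Rodrigues(s['tool_rot'])[0];print(R.round(4),s['joints'].round(2),np.arctan2(R[1,1],R[0,1]))
im,d,P=snap('wrist');save('w9',im);m=(P[...,2]>.05)&(P[...,2]<.072)&(P[...,0]>.42)&(P[...,0]<.515)&(P[...,1]>-.02)&(P[...,1]<.14)&(im.max(-1)<70)
q=P[m];print(m.sum(),np.percentile(q,[2,50,98],axis=0).round(4))"
```

```text
clock: 41.3
position: [0.4809, 0.0603, 0.1203]
tool_rot: [2.232, 2.21, 0.003]
ft_force: [-0.7, -0.3, 0.4]
grip_width: 0.498
grasp_force: 0.0
d [-0.007 -0.024 -1.566] pos [0.4809 0.0603 0.1203] rot [2.232 2.21  0.003] F [-0.7 -0.3  0.4] grip 0.4982250654220964 0.0
[[ 0.01    0.9999  0.0019]
 [ 0.9999 -0.01    0.001 ]
 [ 0.001   0.0019 -1.    ]] [-0.31  0.31  0.11  2.06 -0.05  0.78 -0.19] -0.009999998992962073
2919 [[0.4742 0.0199 0.0624]
 [0.4798 0.0665 0.0657]
 [0.4859 0.1038 0.0675]]
```

View pics/w9.png

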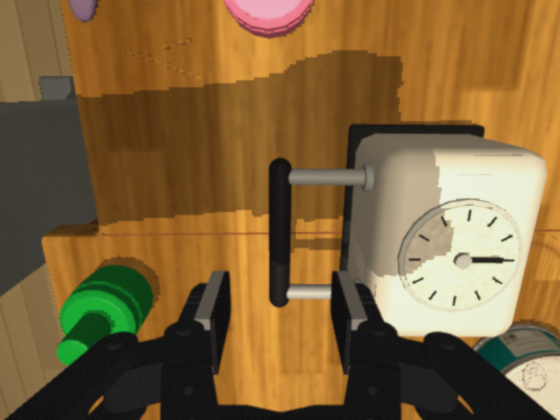

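The bar at (280,230) lies centred between the fingers, parallel to the pads and clear of the case. Now I descend and grip.

```bash
python3 -m jog '[[[-0.007,-0.02,-0.5,0,0,0],[0,0,-0.6,0,0,0],[0,0,-0.44,0,0,0],[0,0,0,0,0,0],[0,0,0,0,0,0]]]'
python3 -m jog '[[[0,0,0,0,0,0],[0,0,0,0,0,0],[0,0,0,0,0,0],[0,0,0,0,0,0],[0,0,0,0,0,0]]]' 0 70
python3 -m jog '[[[-0.05,0,0,0,0,0],[-0.1,0,0,0,0,0],[0,0,0,0,0,0]]]'
```

```text
clock: 41.85
position: [0.4801, 0.0593, 0.0429]
tool_rot: [-2.231, -2.212, -0.001]
ft_force: [0.3, 0.6, -0.2]
grip_width: 0.499
grasp_force: 0.0
clock: 42.35
position: [0.4805, 0.0594, 0.0435]
tool_rot: [2.231, 2.211, 0.004]
ft_force: [-1.2, -0.1, 7.1]
grip_width: 0.122
grasp_force: 68.2
clock: 42.65
position: [0.474, 0.0596, 0.0436]
tool_rot: [2.23, 2.21, 0.007]
ft_force: [2.9, -0.2, 5.7]
grip_width: 0.12
grasp_force: 68.8
```

```bash
python3 -m jog '[[[-0.15,0.002,0,0,0,0],[-0.17,0.002,0,0,0,0],[-0.17,0.002,0,0,0,0],[-0.15,0.002,0,0,0,0],[-0.12,0.002,0,0,0,0]]]'
python3 -m jog '[[[-0.06,0,0,0,0,0],[-0.04,0,0,0,0,0],[0,0,0,0,0,0]]]'
```

```text
clock: 43.15
position: [0.4377, 0.0602, 0.0436]
tool_rot: [2.228, 2.208, 0.011]
ft_force: [8.3, -0.4, 1.2]
grip_width: 0.127
grasp_force: 68.4
clock: 43.45
position: [0.4326, 0.0603, 0.0436]
tool_rot: [2.229, 2.209, 0.01]
ft_force: [7.3, -0.7, 2.3]
grip_width: 0.124
grasp_force: 68.5
```

```bash
python3 -m jog '[[[-0.05,0,0,0,0,0],[-0.03,0,0,0,0,0]]]'
python3 -m jog '[[[0,0,0,0,0,0],[0,0,0,0,0,0],[0,0,0,0,0,0],[0,0,0,0,0,0]]]'
```

```text
clock: 43.65
position: [0.4303, 0.0604, 0.0438]
tool_rot: [2.227, 2.207, 0.015]
ft_force: [15.8, -0.2, -6.2]
grip_width: 0.122
grasp_force: 68.1
clock: 44.05
position: [0.4304, 0.0604, 0.0437]
tool_rot: [2.228, 2.207, 0.014]
ft_force: [13.0, -0.3, -2.9]
grip_width: 0.123
grasp_force: 68.5
```

```bash
python3 -m jog '[[[0,0,0,0,0,0],[0,0,0.3,0,0,0],[0,0,0.9,0,0,0],[0,0,0.9,0,0,0],[0,0,0.6,0,0,0]]]' 0.7
python3 -m jog '[[[-0.3,-0.3,0.6,0,0,0],[-0.3,-0.6,0.4,0,0,0],[0,-0.6,0,0,0,0],[0,-0.3,0,0,0,0],[0,0,0,0,0,0]]]'
python3 - <<'E'
from det import *
s=get_state();im,d,P=snap('top');save('t10',im);print(s['position'])
knobs(P,im)
m=(P[...,2]>.05)&(P[...,2]<.072)&(P[...,0]>.40)&(P[...,0]<.515)&(P[...,1]>-.0)&(P[...,1]<.12)&(im.max(-1)<90)
q=P[m];print(m.sum(),np.percentile(q,[2,50,98],axis=0).round(4) if len(q) else 0)
f=np.load('top0.npz');P0=f['P'];m=(P0[...,2]>.05)&(P0[...,2]<.072)&(P0[...,0]>.40)&(P0[...,0]<.515)&(P0[...,1]>-.0)&(P0[...,1]<.12)&(f['im'].max(-1)<90)
q=P0[m];print(m.sum(),np.percentile(q,[2,50,98],axis=0).round(4))
cv2.imwrite('pics/t10c.png',cv2.resize(np.ascontiguousarray(im[100:320,180:430,::-1]),None,fx=2.7,fy=2.7))
E
```

```text
clock: 44.55
position: [0.4251, 0.0597, 0.1799]
tool_rot: [2.231, 2.211, 0.003]
ft_force: [1.3, -0.0, 0.5]
grip_width: 0.703
grasp_force: 0.0
clock: 45.05
position: [0.3944, -0.0321, 0.2275]
tool_rot: [-2.235, -2.208, -0.001]
ft_force: [-0.1, 0.1, -0.2]
grip_width: 0.7
grasp_force: 0.0
[ 0.39440563 -0.03206624  0.22748285]
[362. 240.] 62 mean [ 0.5029 -0.2756] circ [ 0.5031 -0.276   0.0109] z 0.0795
[403. 242.] 68 mean [ 0.4971 -0.3776] circ [ 0.497  -0.3785  0.0109] z 0.0796
[381. 251.] 66 mean [ 0.4754 -0.3239] circ [ 0.4755 -0.3249  0.0109] z 0.0794
[362. 263.] 65 mean [ 0.4471 -0.2749] circ [ 0.4466 -0.2753  0.0109] z 0.0793
[402. 263.] 68 mean [ 0.4445 -0.3731] circ [ 0.4447 -0.3738  0.0114] z 0.08
80 [[0.476  0.0164 0.0626]
 [0.4793 0.0518 0.0662]
 [0.4822 0.0936 0.0707]]
48 [[0.4786 0.0185 0.0626]
 [0.4806 0.0633 0.0662]
 [0.4822 0.0949 0.0691]]
```

View pics/t10c.png

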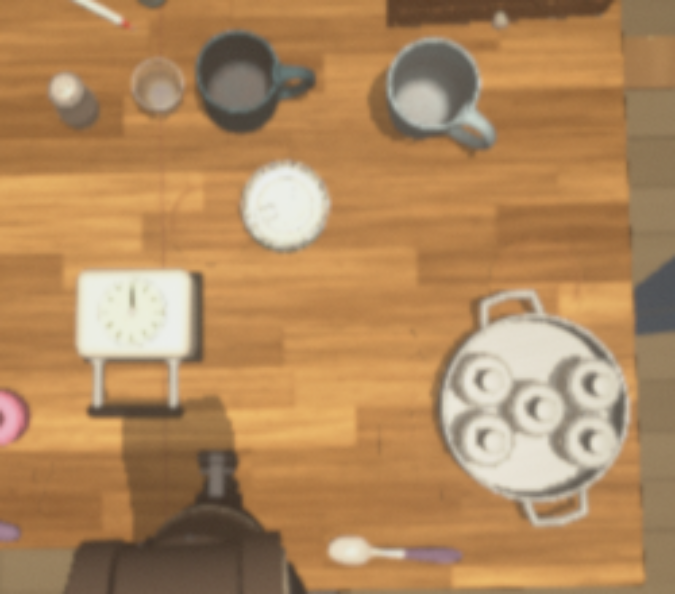

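The handle is home and the bystanders stand where they were. One ring coddler has been knocked toward the wall: C moved from (0.5026,-0.3724) to (0.497,-0.3785), pixel (595,383), and now touches its neighbour. I'll look closer and mend it.

```bash
python3 -m jog '[[[0.1,-0.3,0,0,0,-0.15],[0.1,-0.5,0.1,0,0,-0.15],[0.1,-0.5,0.1,0,0,-0.15],[0.1,-0.5,0.1,0,0,-0.15],[0.1,-0.5,0.1,0,0,-0.15]]]' 0.5 >/dev/null
python3 -m jog '[[[0.1,-0.5,0.1,0,0,-0.15],[0.1,-0.5,0,0,0,-0.15],[0.1,-0.5,0,0,0,-0.15],[0.1,-0.5,0,0,0,-0.15],[0.1,-0.5,0,0,0,-0.15]]]' >/dev/null
python3 -m jog '[[[0.1,-0.5,0,0,0,-0.06],[0.0,-0.4,0,0,0,0],[0,0,0,0,0,0],[0,0,0,0,0,0],[0,0,0,0,0,0]]]'
python3 - <<'E'
from det import *
s=get_state();im,d,P=snap('wrist');knobs(P,im); print(s['position'],s['joints'].round(2));save('w11',im);pan(P)
E
```

```text
clock: 46.6
position: [0.4505, -0.3135, 0.2518]
tool_rot: [-3.14, -0.006, -0.0]
ft_force: [-0.1, 0.4, 0.3]
grip_width: 0.5
grasp_force: 0.0
[236. 124.] 564 mean [ 0.5032 -0.2768] circ [ 0.5028 -0.2764  0.011 ] z 0.08
[358. 131.] 574 mean [ 0.4976 -0.3779] circ [ 0.4973 -0.3784  0.0109] z 0.0799
[294. 157.] 525 mean [ 0.4757 -0.3247] circ [ 0.475  -0.3249  0.0109] z 0.0799
[238. 189.] 509 mean [ 0.448  -0.2764] circ [ 0.4466 -0.2762  0.0112] z 0.08
[349. 192.] 509 mean [ 0.445 -0.373] circ [ 0.4438 -0.3735  0.0112] z 0.0798
[ 0.45054715 -0.3135198   0.25179935] [ 0.07  0.28  0.56  1.78 -0.17  1.12 -0.88]
rim (array([ 0.47674401, -0.32440108,  0.08738426]), np.float64(0.0014026403229228535)) 3280
wall (array([ 0.4764342 , -0.3244151 ,  0.08561705]), np.float64(0.000261752031529194)) 1971
floor z 0.3047208132343686
```

View pics/w11.png

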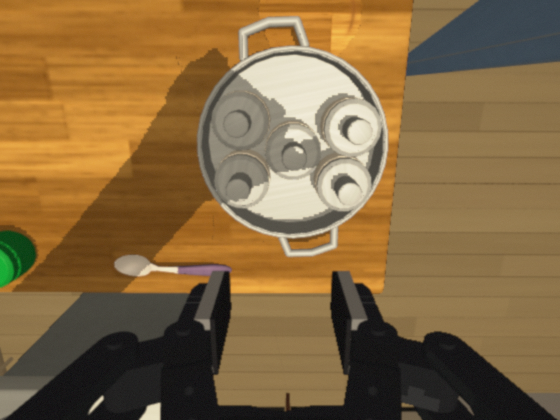

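All five are upright. C is at (355,130) and sits about 6 mm off its place, touching its neighbour. I'll grip C's knob and shift it (+5.7,+4.9) mm.

```bash
python3 -m jog '[[[0.4,-0.6,-0.5,0,0,0],[0.5,-0.7,-0.7,0,0,0],[0.04,0,-0.7,0,0,0],[0,0,-0.6,0,0,0],[0,0,0,0,0,0]]]' 0.45 >/dev/null
python3 -m jog '[[[0,0,0,0,0,0],[0,0,0,0,0,0],[0,0,0,0,0,0]]]' 
python3 go.py 0.4973 -0.3784 0.061
```

```text
clock: 47.45
position: [0.4957, -0.3772, 0.1327]
tool_rot: [3.14, 0.004, 0.006]
ft_force: [-0.2, 0.4, -0.1]
grip_width: 0.449
grasp_force: 0.0
d [ 0.032 -0.024 -1.435] pos [ 0.4957 -0.3772  0.1327] rot [3.14  0.004 0.006] F [-0.2  0.4 -0.1] grip 0.44874816801401707 0.0
```

```bash
python3 -m jog '[[[0.032,-0.024,-0.3,0,0,0],[0,0,-0.4,0,0,0],[0,0,-0.4,0,0,0],[0,0,-0.33,0,0,0],[0,0,0,0,0,0]]]' >/dev/null
python3 -m jog '[[[0,0,0,0,0,0],[0,0,0,0,0,0]]]'
python3 go.py 0.4973 -0.3784 0.061
python3 -m jog '[[[0,0,0,0,0,0],[0,0,0,0,0,0],[0,0,0,0,0,0],[0,0,0,0,0,0],[0,0,0,0,0,0]]]' 0 40
python3 -m jog '[[[0,0,0.04,0,0,0],[0,0,0.04,0,0,0],[0,0,0,0,0,0],[0,0,0,0,0,0]]]'
```

```text
clock: 48.15
position: [0.4968, -0.3786, 0.06]
tool_rot: [3.141, 0.003, 0.003]
ft_force: [0.4, -0.0, 0.7]
grip_width: 0.452
grasp_force: 0.0
d [0.01  0.004 0.021] pos [ 0.4968 -0.3786  0.06  ] rot [3.141e+00 3.000e-03 3.000e-03] F [ 0.4 -0.   0.7] grip 0.4524008037157884 0.0
clock: 48.65
position: [0.4969, -0.3786, 0.0601]
tool_rot: [3.141, 0.003, 0.003]
ft_force: [-0.4, -0.2, 6.4]
grip_width: 0.243
grasp_force: 39.3
clock: 49.05
position: [0.4964, -0.3778, 0.0629]
tool_rot: [3.142, 0.004, 0.001]
ft_force: [0.9, -0.2, -2.1]
grip_width: 0.239
grasp_force: 39.2
```

```bash
python3 -m jog '[[[0.05,0.03,0,0,0,0],[0.05,0.03,0,0,0,0],[0.028,0.026,0,0,0,0],[0,0,0,0,0,0],[0,0,0,0,0,0]]]'
python3 -m jog '[[[0,0,0,0,0,0],[0,0,0,0,0,0]]]'
python3 go.py 0.5028 -0.3735 0.060
```

```text
clock: 49.55
position: [0.5026, -0.3737, 0.063]
tool_rot: [3.141, 0.004, 0.0]
ft_force: [-0.3, 0.1, -2.2]
grip_width: 0.236
grasp_force: 39.2
clock: 49.75
position: [0.5026, -0.3738, 0.0631]
tool_rot: [3.141, 0.003, 0.001]
ft_force: [-0.3, 1.0, -1.6]
grip_width: 0.239
grasp_force: 39.2
d [ 0.005  0.007 -0.062] pos [ 0.5026 -0.3738  0.0631] rot [3.141e+00 3.000e-03 1.000e-03] F [-0.3  1.  -1.6] grip 0.23872548579407393 39.207313656806946
```

```bash
python3 -m jog '[[[0,0,-0.04,0,0,0],[0,0,-0.02,0,0,0],[0,0,-0.01,0,0,0],[0,0,0,0,0,0],[0,0,0,0,0,0]]]'
python3 -m jog '[[[0,0,0,0,0,0],[0,0,0,0,0,0],[0,0,0,0,0,0],[0,0,0,0,0,0]]]' 0.42
python3 -m jog '[[[0,0,0.3,0,0,0],[0,0,0.6,0,0,0],[-0.4,0,0.3,0,0,0],[-0.6,0,0,0,0,0],[-0.17,0,0,0,0,0]]]' >/dev/null
python3 -m jog '[[[0,0,0,0,0,0],[0,0,0,0,0,0],[0,0,0,0,0,0]]]'
python3 - <<'E'
from det import *
im,d,P=snap('top');knobs(P,im)
E
python3 go.py 0.444 -0.3735 0.061
```

```text
clock: 50.25
position: [0.5027, -0.3739, 0.0602]
tool_rot: [3.141, 0.003, 0.001]
ft_force: [-1.8, 0.7, 5.7]
grip_width: 0.241
grasp_force: 40.0
clock: 50.65
position: [0.5027, -0.3737, 0.0594]
tool_rot: [3.142, 0.004, 0.001]
ft_force: [-0.2, 0.1, -0.3]
grip_width: 0.417
grasp_force: 0.0
clock: 51.45
position: [0.4455, -0.3734, 0.1196]
tool_rot: [3.141, 0.006, 0.002]
ft_force: [1.1, -0.4, -0.8]
grip_width: 0.42
grasp_force: 0.0
[362. 240.] 62 mean [ 0.503  -0.2755] circ [ 0.5032 -0.2759  0.0108] z 0.0799
[401. 239.] 63 mean [ 0.5035 -0.3733] circ [ 0.5034 -0.3739  0.011 ] z 0.0795
[381. 251.] 66 mean [ 0.4752 -0.3238] circ [ 0.4753 -0.3249  0.011 ] z 0.08
[362. 263.] 64 mean [ 0.4472 -0.2749] circ [ 0.4466 -0.2757  0.0108] z 0.0794
d [-2.600e-02 -1.000e-03 -1.169e+00] pos [ 0.4453 -0.3734  0.1194] rot [3.141e+00 5.000e-03 1.000e-03] F [-0.9 -0.6 -0.5] grip 0.41890700753579385 0.0
```

Now B gets the same small correction, +3 mm in x.

```bash
python3 -m jog '[[[-0.026,0,-0.3,0,0,0],[0,0,-0.4,0,0,0],[0,0,-0.3,0,0,0],[0,0,-0.15,0,0,0],[0,0,0,0,0,0]]]' 0.45 >/dev/null
python3 -m jog '[[[0,0,0,0,0,0],[0,0,0,0,0,0]]]'
python3 -m jog '[[[0,0,0,0,0,0],[0,0,0,0,0,0],[0,0,0,0,0,0],[0,0,0,0,0,0],[0,0,0,0,0,0]]]' 0 40
python3 -m jog '[[[0,0,0.04,0,0,0],[0,0,0.04,0,0,0],[0.03,0,0,0,0,0],[0.03,0,0,0,0,0],[0,0,0,0,0,0]]]'
python3 -m jog '[[[0,0,0,0,0,0],[0,0,0,0,0,0]]]'
```

```text
clock: 52.2
position: [0.4433, -0.3742, 0.0628]
tool_rot: [3.141, 0.003, 0.002]
ft_force: [-0.7, 0.0, 0.3]
grip_width: 0.45
grasp_force: 0.0
clock: 52.7
position: [0.4433, -0.3739, 0.0629]
tool_rot: [3.141, 0.004, 0.003]
ft_force: [-0.5, 0.8, 6.1]
grip_width: 0.243
grasp_force: 39.0
clock: 53.2
position: [0.4461, -0.3736, 0.0659]
tool_rot: [3.142, 0.004, 0.001]
ft_force: [0.4, -0.0, -1.9]
grip_width: 0.237
grasp_force: 39.1
clock: 53.4
position: [0.4458, -0.3737, 0.066]
tool_rot: [3.141, 0.003, 0.0]
ft_force: [-0.5, 0.5, -1.1]
grip_width: 0.237
grasp_force: 39.1
```

```bash
python3 -m jog '[[[0,0,-0.04,0,0,0],[0,0,-0.02,0,0,0],[0,0,-0.01,0,0,0],[0,0,0,0,0,0],[0,0,0,0,0,0]]]'
python3 -m jog '[[[0,0,0,0,0,0],[0,0,0,0,0,0],[0,0,0,0,0,0],[0,0,0,0,0,0]]]' 0.42
python3 -m jog '[[[0,0,0.3,0,0,0],[0,0,0.7,0,0,0],[0,0.4,0.9,0,0,0],[0,0.7,0.9,0,0,0],[0,0.7,0.8,0,0,0]]]' >/dev/null
python3 -m jog '[[[-0.2,0.6,0.2,0,0,0],[0,0,0,0,0,0],[0,0,0,0,0,0],[0,0,0,0,0,0]]]'
python3 - <<'E'
from det import *
s=get_state();im,d,P=snap('wrist');knobs(P,im);pan(P); print(s['joints'].round(2))
im,d,P=snap('top');knobs(P,im)
E
python3 go.py 0.4805 0.0591 0.12
```

```text
clock: 53.9
position: [0.446, -0.3737, 0.0629]
tool_rot: [3.142, 0.003, 0.001]
ft_force: [-1.3, 1.2, 5.3]
grip_width: 0.239
grasp_force: 39.8
clock: 54.3
position: [0.4459, -0.3738, 0.0624]
tool_rot: [3.141, 0.003, 0.001]
ft_force: [-0.9, 0.5, 0.2]
grip_width: 0.416
grasp_force: 0.0
clock: 55.2
position: [0.4357, -0.261, 0.2448]
tool_rot: [3.141, 0.002, 0.001]
ft_force: [-0.6, -0.3, 0.0]
grip_width: 0.42
grasp_force: 0.0
[299. 106.] 587 mean [ 0.5029 -0.2762] circ [ 0.5027 -0.2764  0.0109] z 0.08
[421. 106.] 666 mean [ 0.503  -0.3726] circ [ 0.5028 -0.3738  0.011 ] z 0.0798
[357. 141.] 584 mean [ 0.4755 -0.3237] circ [ 0.475  -0.3246  0.011 ] z 0.0799
[298. 174.] 530 mean [ 0.4477 -0.2757] circ [ 0.4466 -0.2754  0.0112] z 0.0799
[412. 175.] 587 mean [ 0.4471 -0.3718] circ [ 0.4461 -0.3729  0.0111] z 0.0798
rim (array([ 0.47657026, -0.32408661,  0.08736869]), np.float64(0.0014395136315045417)) 3604
wall (array([ 0.4763595 , -0.32443636,  0.08561546]), np.float64(0.00028714831932577175)) 2087
floor z 0.2724267434344793
[-0.04  0.21  0.58  1.89 -0.13  1.08 -0.99]
[362. 240.] 63 mean [ 0.5033 -0.2755] circ [ 0.5032 -0.2761  0.0108] z 0.0799
[401. 239.] 63 mean [ 0.5036 -0.3732] circ [ 0.5041 -0.3739  0.0107] z 0.0797
[381. 251.] 66 mean [ 0.4754 -0.3239] circ [ 0.4749 -0.3246  0.011 ] z 0.0797
[362. 263.] 63 mean [ 0.4471 -0.2751] circ [ 0.4466 -0.2754  0.0109] z 0.0801
d [ 0.9    6.404 -2.485] pos [ 0.4355 -0.2611  0.2442] rot [ 3.141e+00  1.000e-03 -1.000e-03] F [ 0.9 -0.5  0.7] grip 0.42177848243651817 0.0
```

The packing is restored with pitches of 55.4–56.4 mm. I'll pull the timer again so the pull comes after the final packing.

```bash
python3 -m jog '[[[0.05,0.4,0,0,0,0.15],[0.1,0.6,0,0,0,0.15],[0.1,0.65,0,0,0,0.15],[0.1,0.65,0,0,0,0.15],[0.1,0.65,0,0,0,0.15]]]' 0.5 >/dev/null
python3 -m jog '[[[0.1,0.65,0,0,0,0.15],[0.1,0.65,0,0,0,0.15],[0.1,0.65,0,0,0,0.15],[0.1,0.65,0,0,0,0.15],[0.05,0.55,0,0,0,0.15]]]' >/dev/null
python3 -m jog '[[[0.05,0.3,0,0,0,0.056],[0,0,-0.4,0,0,0],[0,0,-0.6,0,0,0],[0,0,-0.6,0,0,0],[0,0,-0.5,0,0,0]]]' >/dev/null
python3 -m jog '[[[0,0,0,0,0,0],[0,0,0,0,0,0],[0,0,0,0,0,0]]]'
python3 go.py 0.4802 0.0595 0.0425
python3 -c "
from h import *
s=get_state();R=cv2.Rodrigues(s['tool_rot'])[0];print(R.round(4)[:,1:],s['joints'].round(2))
im,d,P=snap('wrist');m=(P[...,2]>.05)&(P[...,2]<.072)&(P[...,0]>.42)&(P[...,0]<.515)&(P[...,1]>-.02)&(P[...,1]<.14)&(im.max(-1)<70)
q=P[m];print(m.sum(),np.percentile(q,[2,50,98],axis=0).round(4))"
```

```text
clock: 57.1
position: [0.4844, 0.0595, 0.1409]
tool_rot: [2.237, 2.205, 0.003]
ft_force: [-0.0, -0.3, 0.3]
grip_width: 0.502
grasp_force: 0.0
d [-0.084  0.    -1.967] pos [0.4844 0.0595 0.1409] rot [2.237 2.205 0.003] F [-0.  -0.3  0.3] grip 0.5020668944196479 0.0
[[ 9.999e-01  1.800e-03]
 [-1.420e-02  7.000e-04]
 [ 1.800e-03 -1.000e+00]] [-0.35  0.28  0.15  2.03 -0.06  0.83 -0.18]
2484 [[0.4741 0.0193 0.0625]
 [0.4798 0.0657 0.0657]
 [0.4857 0.1037 0.0675]]
```

Handle at its rest position (x 0.480).

```bash
python3 -m jog '[[[-0.084,0,-0.4,0,0,0],[0,0,-0.6,0,0,0],[0,0,-0.6,0,0,0],[0,0,-0.35,0,0,0],[0,0,0,0,0,0]]]' >/dev/null
python3 -m jog '[[[0,0,0,0,0,0],[0,0,0,0,0,0]]]'
python3 -m jog '[[[0,0,0,0,0,0],[0,0,0,0,0,0],[0,0,0,0,0,0],[0,0,0,0,0,0],[0,0,0,0,0,0]]]' 0 70
```

```text
clock: 57.85
position: [0.4804, 0.0601, 0.0437]
tool_rot: [2.235, 2.206, 0.004]
ft_force: [0.4, 0.1, 0.5]
grip_width: 0.501
grasp_force: 0.0
clock: 58.35
position: [0.4805, 0.06, 0.0432]
tool_rot: [2.235, 2.206, 0.004]
ft_force: [-0.2, 0.1, 6.9]
grip_width: 0.121
grasp_force: 68.5
```

```bash
python3 -m jog '[[[-0.08,0,0,0,0,0],[-0.15,0.002,0,0,0,0],[-0.18,0.002,0,0,0,0],[-0.18,0.002,0,0,0,0],[-0.17,0.002,0,0,0,0]]]'
python3 -m jog '[[[-0.14,0.002,0,0,0,0],[-0.08,0,0,0,0,0],[-0.06,0,0,0,0,0],[-0.03,0,0,0,0,0]]]'
python3 -m jog '[[[0,0,0,0,0,0]]]'
```

```text
clock: 58.85
position: [0.4444, 0.0607, 0.0433]
tool_rot: [2.233, 2.204, 0.01]
ft_force: [9.8, -0.4, 0.0]
grip_width: 0.126
grasp_force: 68.2
clock: 59.25
position: [0.4304, 0.061, 0.0434]
tool_rot: [2.232, 2.203, 0.013]
ft_force: [15.7, -0.6, -7.2]
grip_width: 0.124
grasp_force: 68.1
clock: 59.35
position: [0.4304, 0.061, 0.0434]
tool_rot: [2.232, 2.203, 0.013]
ft_force: [12.4, -0.4, -4.7]
grip_width: 0.122
grasp_force: 68.5
```

At the stop (50 mm). I hold, release, retreat and check.

```bash
python3 -m jog '[[[0,0,0,0,0,0],[0,0,0,0,0,0],[0,0,0,0,0,0],[0,0,0,0,0,0]]]'
python3 -m jog '[[[0,0,0,0,0,0],[0,0,0.3,0,0,0],[0,0,0.9,0,0,0],[0,0,0.9,0,0,0],[0,0,0.6,0,0,0]]]' 0.7
python3 -m jog '[[[-0.3,-0.3,0.6,0,0,0],[-0.3,-0.6,0.4,0,0,0],[0,-0.6,0,0,0,0],[0,-0.3,0,0,0,0],[0,0,0,0,0,0]]]' >/dev/null
python3 -m jog '[[[0,0,0,0,0,0],[0,0,0,0,0,0],[0,0,0,0,0,0],[0,0,0,0,0,0],[0,0,0,0,0,0]]]' >/dev/null
python3 -m jog '[[[0,0,0,0,0,0],[0,0,0,0,0,0],[0,0,0,0,0,0],[0,0,0,0,0,0],[0,0,0,0,0,0]]]'
python3 - <<'E'
from det import *
im,d,P=snap('top');save('t12',im);knobs(P,im)
m=(P[...,2]>.05)&(P[...,2]<.072)&(P[...,0]>.40)&(P[...,0]<.515)&(P[...,1]>-.0)&(P[...,1]<.12)&(im.max(-1)<90)
q=P[m];print(m.sum(),np.percentile(q,[2,50,98],axis=0).round(4) if len(q) else 0)
cv2.imwrite('pics/t12c.png',cv2.resize(np.ascontiguousarray(im[100:320,180:430,::-1]),None,fx=2.7,fy=2.7))
E
```

```text
clock: 59.75
position: [0.4304, 0.061, 0.0434]
tool_rot: [2.232, 2.203, 0.013]
ft_force: [12.8, -0.0, -2.5]
grip_width: 0.123
grasp_force: 68.6
clock: 60.25
position: [0.4255, 0.0603, 0.1796]
tool_rot: [2.235, 2.207, 0.002]
ft_force: [0.2, 1.0, -0.1]
grip_width: 0.7
grasp_force: 0.0
clock: 61.75
position: [0.3957, -0.0296, 0.2272]
tool_rot: [-2.235, -2.207, -0.001]
ft_force: [-0.4, -0.1, -0.3]
grip_width: 0.699
grasp_force: 0.0
[362. 240.] 61 mean [ 0.5031 -0.2757] circ [ 0.5031 -0.2761  0.0108] z 0.0797
[401. 240.] 64 mean [ 0.5034 -0.3733] circ [ 0.5034 -0.3745  0.011 ] z 0.0791
[381. 251.] 67 mean [ 0.4753 -0.3239] circ [ 0.4755 -0.3249  0.011 ] z 0.0794
[362. 263.] 65 mean [ 0.4471 -0.275 ] circ [ 0.4466 -0.2757  0.0111] z 0.0797
[401. 262.] 66 mean [ 0.447  -0.3723] circ [ 0.4464 -0.3733  0.011 ] z 0.0796
82 [[0.4759 0.0162 0.0621]
 [0.4793 0.0518 0.0657]
 [0.4821 0.0942 0.0695]]
```

View pics/t12c.png

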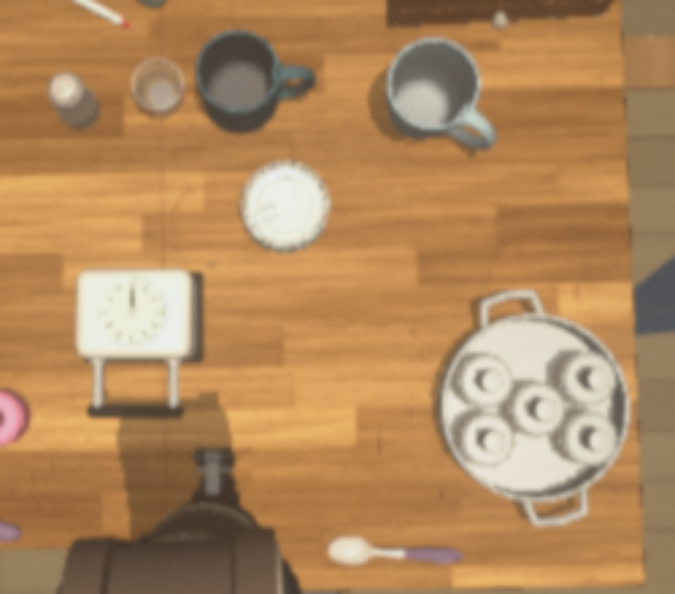

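The five coddlers are packed, with the middle one at crop pixel (540,408). The handle is home at (135,410), the bystanders are unmoved, and the arm is clear.

```bash
python3 -c "
from workcell import job; print(job.hand_in())"
```

```text
the job is handed in; nothing more can be done
None
```

Job handed in: all five coddlers present stand upright and flat in the pan, one in the middle and four round it. Two of them had shifted in the pan by the time of the first timer pull, so I re-set both and pulled again; the handle went to its stop, was held about half a second and ran home.

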